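# Put the mixed-up lids back on their colour-coded tubs

## Robot

A 6-joint arm with a two-finger parallel gripper is mounted at the origin on the work surface. World frame = base frame: x ahead of the robot, y to its left, z up, the work surface at z = 0. Lengths are in mm, angles in rad, forces in N, time in s.
With the tool pointing down it reaches from about 350 to 975 mm from the base axis. Payload 7.1 kg.
Tool frame: the origin (TCP) lies between the finger pads; the fingertips stand 8 mm ahead of it and the grasp point (between the pads) lies 11 mm behind it; x points along the fingers, y is the direction in which the jaws open and shut, and the axes are right-handed (so a half turn about x gives the same grasp; the last joint's range is limited). The gripper opens to 88 mm and grips with 3 to 60 N. Pads are 20 mm wide; open, the fingers measure 115 mm over their backs; the gripper's body (75 mm by 178 mm) begins 61 mm behind the grasp point.
Start: joints at [-1.195, 0.423, 1.63, -0, 1.089, -0.019], TCP at [240.405, -576.897, 230.675] pointing down, gripper open.
Joint ranges: [-3, 3], [-0.9, 2.11], [0.09, 2.58], [-1.31, 4.45], [0.11, 2.69], [-2.54, 2.54]. Speed limits (rad/s): [2.39, 2.39, 3.01, 3.14, 3.14, 3.14].

## Interface

Orientations are given as a rotation vector (axis times angle).
In Python, from workcell import ctrl gives the robot as it stands.
- The arm moves only by the tool apply_moves, never from a script. Its argument "increments" is a list of rows, each an object with "gripper": the opening in per cent of the stroke, from 0 (shut) to 100 (fully open); "delta_pos": the shift along the tool's x, y, z in cm, a list of three; "dr": the turn, a rotation vector about the tool's x, y, z in rad, a list of three. In form: [{"gripper": gripper, "delta_pos": [dx, dy, dz], "dr": [ax, ay, az]}, ...]. A call has exactly 5 rows; each row shifts and turns the commanded pose from where the row before left it, along the tool's axes as they then stand; what a row does not reach is not made up. A row lasts 1/12 s, in which the tool goes at most 41.7 mm and 7.16 degrees, less where a joint would pass 70% of its speed; a pose out of reach is approached as far as the arm can. A call with a gripper value outside its range is refused whole. The fingers move at their own pace and stop on an object; the grip force is fixed at half the most. Time passes only in rows, so rows that do not move let the fingers close, or fill a call up. It gives the time, the measured TCP pose, the force and the opening at its end, in the units of the state.
- ctrl.get_obs(): the state, without advancing time (a new reading comes with each control period).
- ctrl.get_image(name): name is "side" or "top" or "wrist"; returns a dict with "img" (480x640x3 uint8, red, green, blue), "range_z" (480x640 float32, mm along the optical axis (not along the pixel's ray), 0 where there is no reading), "mtx" (3x3 intrinsics, pixels), "k1" (the pictures are not rectified: a ray, as slopes to the right and down, at radius r is drawn at 1 + k1 r^2 times it, then the intrinsics apply), "rvec" (rotation vector, rad) and "tvec" (3), from world to camera coordinates, as OpenCV has them. Camera axes: x right, y down, z forward; pixel columns grow to the right and rows downward; lengths in mm; the calibration is good to about 2 mm. A picture is of the moment at which its call begins.
- ctrl.close_job(): hands the job in, once; it reports no verdict.
The state is a dict: "t": time; "qpos": joint angles; "qvel": joint speeds; "joint_torque": joint torques, N m; "ee_pos": TCP position; "orientation": TCP orientation; "ft_force": force on the tool from outside, world axes, zero at the start; "moment": the same for the moment, N m; "width": finger opening in mm.
Only numpy, scipy, OpenCV 4.12 (cv2) and the standard library are available. Lean on these libraries where they do the work, as an engineer would, in place of code of your own. Each camera call takes 0.05 s, during which the arm holds its last target. There are 200 camera calls.

## Task

The lids of the four colour-coded tubs of snail shells have been put back on the wrong tubs. Put each lid on the tub of its own colour, dropped fully home and lying flat, using the small empty wire rack to lay a lid aside while you change them round. For hygiene no lid may end up on the cutting board or the table, or be turned over, and the little dish of filled snails at the end of the board stays where it is.

Things in the scene. Friction and masses are not known exactly. Their poses are not given: they have to be found in the camera images.
- tub_red_mouth (a point): red tub: red plastic food tub, firm on the board, 192 (along its x) x 108 mm over the flat rim, 65 mm high, mouth 142 x 74 mm, snail shells inside. Point: centre of the mouth, level with the rim's top; z up. Round a lid a border of the rim shows the tub's colour (10 mm wide, 18 mm at the ends).
- tub_yellow_mouth (a point): yellow tub: yellow plastic food tub, firm on the board, 192 (along its x) x 108 mm over the flat rim, 65 mm high, mouth 142 x 74 mm, snail shells inside. Point: centre of the mouth, level with the rim's top; z up. Round a lid a border of the rim shows the tub's colour (10 mm wide, 18 mm at the ends).
- tub_green_mouth (a point): green tub: green plastic food tub, firm on the board, 192 (along its x) x 108 mm over the flat rim, 65 mm high, mouth 142 x 74 mm, snail shells inside. Point: centre of the mouth, level with the rim's top; z up. Round a lid a border of the rim shows the tub's colour (10 mm wide, 18 mm at the ends).
- tub_blue_mouth (a point): blue tub: blue plastic food tub, firm on the board, 192 (along its x) x 108 mm over the flat rim, 65 mm high, mouth 142 x 74 mm, snail shells inside. Point: centre of the mouth, level with the rim's top; z up. Round a lid a border of the rim shows the tub's colour (10 mm wide, 18 mm at the ends).
- lid_red_grip (a point): red lid: loose, about 140 g, plate 156 (along its x) x 88 x 5 mm, under it a plug 130 x 62 x 6 mm that fits any tub with 6 mm play each way; ends alike. On top a bar handle along x, 84 long, 18 wide, 14 mm high, on a post at each end. Point: middle of the bar, where to grip: 27 mm above the plate's top, 32 mm above the tub's rim when seated, 38 mm above the plug's underside; z up.
- lid_yellow_grip (a point): yellow lid: loose, about 140 g, plate 156 (along its x) x 88 x 5 mm, under it a plug 130 x 62 x 6 mm that fits any tub with 6 mm play each way; ends alike. On top a bar handle along x, 84 long, 18 wide, 14 mm high, on a post at each end. Point: middle of the bar, where to grip: 27 mm above the plate's top, 32 mm above the tub's rim when seated, 38 mm above the plug's underside; z up.
- lid_green_grip (a point): green lid: loose, about 140 g, plate 156 (along its x) x 88 x 5 mm, under it a plug 130 x 62 x 6 mm that fits any tub with 6 mm play each way; ends alike. On top a bar handle along x, 84 long, 18 wide, 14 mm high, on a post at each end. Point: middle of the bar, where to grip: 27 mm above the plate's top, 32 mm above the tub's rim when seated, 38 mm above the plug's underside; z up.
- lid_blue_grip (a point): blue lid: loose, about 140 g, plate 156 (along its x) x 88 x 5 mm, under it a plug 130 x 62 x 6 mm that fits any tub with 6 mm play each way; ends alike. On top a bar handle along x, 84 long, 18 wide, 14 mm high, on a post at each end. Point: middle of the bar, where to grip: 27 mm above the plate's top, 32 mm above the tub's rim when seated, 38 mm above the plug's underside; z up.
- rack_top (a point): empty spot: small steel wire rack, 190 mm (its x axis) x 112 mm (its y axis), 60 mm high, standing firm on the same board in row with the tubs. The point is the centre of its flat top; z up. It bears one lid: a lid laid on it rests on its plug, its grip point 38 mm above the rack's top.
- dish_mid (a point): bystander: small round white porcelain dish, 76 mm across, 34 mm high, with three filled snails in it, loose on the steel table just beyond one end of the board. The point is on its axis, half-way up (17 mm).

How it is judged:
By the outcome, as a careful person would: the job done as asked, in the order asked, and still so for the second after the job is handed in, with the robot touching nothing.
It also fails if it takes over 125 s, if anything falls off the work surface, if the arm or the gripper's body presses on something with over 40 N, if the wrist force passes 120 N, or if a joint passes its speed limit or range.

## Working session

There is one attempt and no reset: what is moved stays moved. The work goes in short steps, Python scripts to look and compute and a tool call to move; the robot and the scene stay as the last step left them, time stands still between calls to the robot, and variables do not carry over. Pictures are saved under pics/ and viewed, about 12 in all and at most 16, crops included, and the job is handed in when it is done.

Besides the shell and the picture viewer there is one more tool, called after "Request:" as name([rows], argument=value, ...), one row to a line, values as JSON. apply_moves: Moves the arm, as the interface text tells. Its arguments: {"type":"object","properties":{"increments":{"type":"array","items":{"type":"object","properties":{"gripper":{"type":"number"},"delta_pos":{"type":"array","items":{"type":"number"}},"dr":{"type":"array","items":{"type":"number"}}}}}},"required":["increments"]}

```bash
ls; mkdir -p pics; python3 - <<'E'
from workcell import ctrl
import cv2
print(ctrl.get_obs())
for n in("top","side"):
    d=ctrl.get_image(n); cv2.imwrite(f"pics/{n}0.png",d["img"][:,:,::-1]); print(n,d["mtx"],d["k1"],d["rvec"],d["tvec"])
E
```

```text
pics
{'t': 0.0, 'qpos': array([-1.19501533e+00,  4.23852297e-01,  1.63068123e+00, -1.55180124e-05,
        1.08861515e+00, -1.89932557e-02]), 'qvel': array([-5.99107245e-04,  6.26576432e-04, -5.79374822e-05,  9.46136571e-04,
        2.63826429e-04, -8.53381326e-04]), 'joint_torque': array([ 1.14014751e-03, -5.44621181e+01, -2.73660761e+01,  6.43970654e-02,
        2.27942294e-02, -1.11636950e-04]), 'ee_pos': array([ 240.19765648, -576.40766892,  229.89798998]), 'orientation': array([ 2.00506337,  0.40262518, -2.00565571]), 'ft_force': array([-0.22902512,  0.02794945,  0.31835248]), 'moment': array([ 0.00186393, -0.02708676, -0.01078889]), 'width': 87.88357937822917}
top [[499.81320089   0.         325.27031181]
 [  0.         499.81320089 236.23342619]
 [  0.           0.           1.        ]] -0.09221007174306688 [ 2.11510806 -2.1251771   0.2163889 ] [-66.92692591 534.2569719  901.84812392]
side [[451.88655981   0.         322.53538421]
 [  0.         451.88655981 235.67107386]
 [  0.           0.           1.        ]] -0.09177513475132185 [ 0.54849492 -2.77457977  0.99672507] [489.89072226 259.01246772 741.68836161]
```

View pics/top0.png

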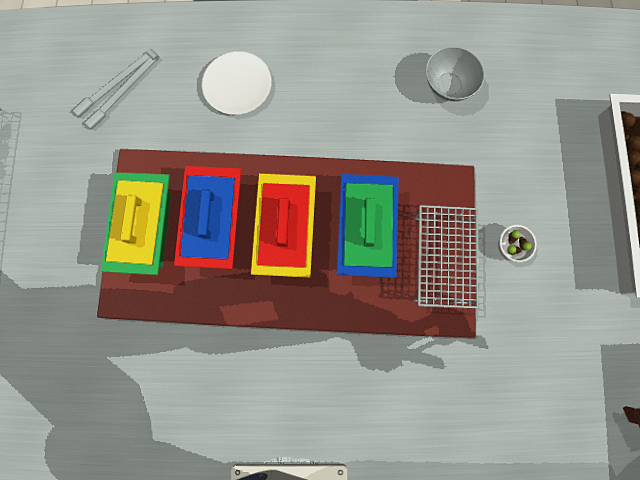

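View pics/side0.png

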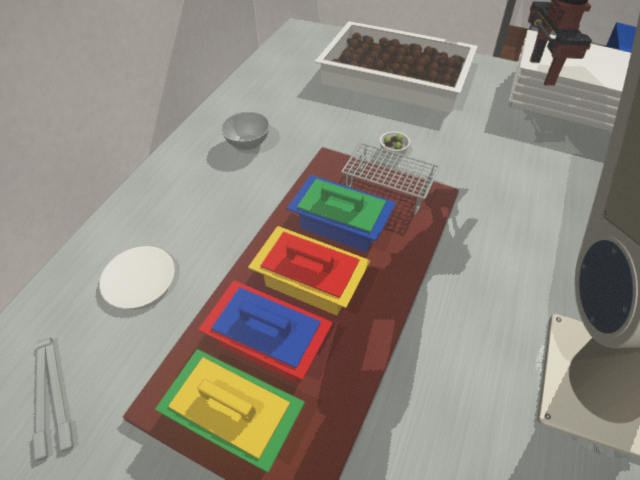

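```bash
cat > h.py <<'E'
import numpy as np,cv2
from workcell import ctrl
from scipy.spatial.transform import Rotation as R
HUE={'red':(0,8),'yellow':(22,36),'green':(50,75),'blue':(105,125)}
def world(d):
    v,u=np.mgrid[0:480,0:640]; K=d['mtx']
    # undistort: radial model 1+k1 r^2
    p=cv2.undistortPoints(np.stack([u.ravel(),v.ravel()],1).astype(np.float64)[:,None],K,np.array([d['k1'],0,0,0.]))[:,0]
    z=d['range_z'].ravel(); c=np.c_[p*z[:,None],z]
    Rm=cv2.Rodrigues(d['rvec'])[0]
    C=-Rm.T@np.ravel(d['tvec'])
    ray=np.c_[p,np.ones(len(p))]@Rm
    W=(c-np.ravel(d['tvec']))@Rm; W[z==0]=np.nan
    return W.reshape(480,640,3),C,ray.reshape(480,640,3)
def onplane(C,ray,h): return C+ray*((h-C[2])/ray[...,2:3])
def mask(img,col):
    hsv=cv2.cvtColor(img,cv2.COLOR_RGB2HSV); lo,hi=HUE[col]
    m=cv2.inRange(hsv,(lo,150,60),(hi,255,255))
    if col=='red': m|=cv2.inRange(hsv,(174,150,60),(180,255,255))
    return m
def rect(P):
    (cx,cy),(w,h),a=cv2.minAreaRect(P.astype(np.float32))
    if w<h: w,h,a=h,w,a+90
    return np.round([cx,cy,w,h,(a+90)%180-90],1)
E
python3 - <<'E'
from h import *
for n in('top','side'):
    d=ctrl.get_image(n); W,C,ray=world(d); print(n,C.round())
    for c in HUE:
        m=mask(d['img'],c)
        if n=='side': m[:150]=0
        if n=='top': m[:150]=0;m[330:]=0;m[:,490:]=0
        k,lab,st,ce=cv2.connectedComponentsWithStats(m)
        for i in range(1,k):
            if st[i,4]<300: continue
            z=W[lab==i]; q=np.nanpercentile(z[:,2],[5,25,50,75,95]).round(1)
            print(c,st[i],q)
E
```

```text
top [346. -63. 990.]
red [  117   150   358   180 19261] [17.7 19.5 20.8 22.2 85.5]
red [ 258  183   52   84 3853] [ 88.1  89.6  90.8  92.3 124.6]
red [223 296  55  26 397] [17.8 19.5 20.8 21.9 23.6]
yellow [ 251  173   65  105 1919] [83.  84.6 85.6 86.7 88.1]
yellow [ 106  180   57   85 3793] [ 88.1  89.9  91.1  92.7 124.8]
green [ 101  173   68  102 1726] [81.5 84.4 85.6 86.7 88.3]
green [ 344  183   49   84 3839] [ 88.   89.6  90.8  92.3 124.6]
blue [ 337  174   61  104 1808] [82.6 84.3 85.4 86.5 88.1]
blue [ 181  176   54   83 3782] [ 88.3  89.8  91.   92.5 124.6]
side [340. 438. 742.]
red [ 261  232   98   65 3457] [ 88.4  89.6  90.5  91.9 124.1]
red [ 198  281  135  101 2646] [24.8 83.4 84.7 85.6 86.8]
yellow [ 249  227  121   88 2138] [29.6 55.5 84.6 85.7 86.9]
yellow [ 169  358  121  100 6295] [ 88.3  89.5  90.4  91.4 124. ]
blue [327 200  68  40 448] [83.3 84.4 85.1 85.9 87.1]
blue [ 214  290  105   76 2459] [ 88.2  89.4  90.3  91.4 124.3]
```

```bash
cat > meas.py <<'E'
from h import *
import sys
for n in sys.argv[1:] or ('top','side'):
    d=ctrl.get_image(n); W,C,ray=world(d); print(n); z=W[...,2]; x=W[...,0];y=W[...,1]
    for c in HUE:
        m=(mask(d['img'],c)>0)
        for nm,lo,hi,h in(('rim',80.5,89,85),('bar',116,133,124),('bar_on_rack',133,0,0)):
            if not hi: continue
            s=(m&(z>lo)&(z<hi)&(y>-330)).astype(np.uint8)
            if nm=='rim': pass
            k,lab,st,_=cv2.connectedComponentsWithStats(s,connectivity=8)
            P=onplane(C,ray,h)
            L=[i for i in range(1,k) if st[i,4]>(600 if nm=='rim' else 200)]
            for i in L: print(c,nm,st[i,4],rect(P[lab==i][:,:2]),'z',np.nanmedian(z[lab==i]).round(1))
    s=((z>73)&(z<92)&(y<-240)&(y>-420)&(x>200)&(x<700)&(d['img'].max(2).astype(int)-d['img'].min(2)<50)).astype(np.uint8)
    print('rackpix',s.sum(), rect(onplane(C,ray,80)[s>0][:,:2]) if s.sum() else '', np.nanmedian(z[s>0]))
E
python3 meas.py
```

```text
top
red rim 1847 [567.3 150.2 194.  108.9  -3.1] z 85.6
red bar 473 [548.1   7.   84.5  18.4  -2.7] z 124.2
yellow rim 1865 [550.9   7.9 192.4 108.3  -3.2] z 85.4
yellow bar 503 [555.5 285.4  85.5  21.6  -4.2] z 124.3
green rim 1615 [556.4 287.7 191.4 109.6  -3. ] z 85.7
green bar 478 [ 547.5 -148.7   84.2   17.9   -1.5] z 124.0
blue rim 1772 [ 549.8 -148.9  191.9  107.6   -3.2] z 85.5
blue bar 448 [564.4 148.4  83.5  18.2  -2.7] z 123.9
rackpix 2453 [ 491.2 -296.   189.7  112.4   -3. ] 79.42504030257491
side
red rim 2205 [569.  149.8 193.1 109.5  -3.6] z 85.0
red bar 487 [550.2  10.1  85.5  22.3  -2.8] z 123.6
yellow rim 1549 [552.8   7.9 192.4 110.3  -3.2] z 85.1
yellow bar 773 [557.5 288.2  84.9  18.9  -4. ] z 123.8
blue bar 417 [566.9 149.2  81.3  15.3  -2.6] z 123.8
rackpix 1509 [ 493.4 -294.1  190.1  116.1   -3. ] 78.88854013238206
```

```bash
cat > go.py <<'E'
from h import *
import sys
# usage: go.py x y z : total delta in tool frame (cm), z is TCP height
o=ctrl.get_obs(); r=R.from_rotvec(o['orientation']); M=r.as_matrix()
T=np.array([float(a) for a in sys.argv[1:4]])
yaw=np.radians(float(sys.argv[4]) if len(sys.argv)>4 else -3)
print('t',o['t'].round(2),'pos',o['ee_pos'].round(1),'w',round(o['width'],1),'F',o['ft_force'].round(1)); print(M.round(3))
print('q',o['qpos'].round(2))
xl=np.array([np.cos(yaw),np.sin(yaw),0]); yl=np.array([-xl[1],xl[0],0]); dn=np.array([0,0,-1.])
for s in (1,-1):
    G=np.c_[dn,s*yl,np.cross(dn,s*yl)]
    print(s,'dr',(r.inv()*R.from_matrix(G)).as_rotvec().round(4),'delta_cm in goal frame',((T-o['ee_pos'])@G/10).round(2),'in tool frame',((T-o['ee_pos'])@M/10).round(2))
E
python3 go.py 548.5 -148.3 200
```

```text
Traceback (most recent call last):
  File "go.py", line 7, in <module>
    print('t',o['t'].round(2),'pos',o['ee_pos'].round(1),'w',round(o['width'],1),'F',o['ft_force'].round(1)); print(M.round(3))
              ^^^^^^^^^^^^
AttributeError: 'float' object has no attribute 'round'
```

```bash
sed -i "s/o\['t'\].round(2)/round(o['t'],2)/" go.py
python3 go.py 548.5 -148.3 200
```

```text
t 0.3 pos [ 240.3 -576.8  230.4] w 87.7 F [-0.1 -0.3  1.1]
[[-0.     0.385 -0.923]
 [ 0.    -0.923 -0.385]
 [-1.    -0.001  0.   ]]
q [-1.19  0.42  1.63 -0.    1.09 -0.02]
1 dr [-2.6944e+00 -7.0000e-04  2.0000e-04] delta_cm in goal frame [ 3.04 44.4  28.53] in tool frame [  3.05 -27.69 -44.93]
-1 dr [4.472e-01 1.000e-04 5.000e-04] delta_cm in goal frame [  3.04 -44.4  -28.53] in tool frame [  3.05 -27.69 -44.93]
```

Request:
apply_moves([
  {"gripper": 100,"delta_pos": [0,0,0],"dr": [0.112,0,0]},
  {"gripper": 100,"delta_pos": [0,0,0],"dr": [0.112,0,0]},
  {"gripper": 100,"delta_pos": [0,0,0],"dr": [0.112,0,0]},
  {"gripper": 100,"delta_pos": [0,0,0],"dr": [0.111,0,0]},
  {"gripper": 100,"delta_pos": [0,-2,-1.3],"dr": [0,0,0]},
])

```text
t: 0.72
ee_pos: [253.2, -559.9, 230.8]
orientation: [-2.192, 0.069, 2.192]
ft_force: [0.8, 0.0, -0.3]
width: 87.4
```

Request:
apply_moves([
  {"gripper": 100,"delta_pos": [0,-3.2,-2],"dr": [0,0,0]},
  {"gripper": 100,"delta_pos": [0,-3.2,-2],"dr": [0,0,0]},
  {"gripper": 100,"delta_pos": [0,-3.2,-2],"dr": [0,0,0]},
  {"gripper": 100,"delta_pos": [0,-3.2,-2],"dr": [0,0,0]},
  {"gripper": 100,"delta_pos": [0,-3.2,-2],"dr": [0,0,0]},
])

```text
t: 1.13
ee_pos: [363.3, -401.5, 230.7]
orientation: [-2.195, 0.058, 2.195]
ft_force: [-0.2, 0.5, -0.8]
width: 88.1
```

Request:
apply_moves([
  {"gripper": 100,"delta_pos": [0,-3.2,-2],"dr": [0,0,0]},
  {"gripper": 100,"delta_pos": [0,-3.2,-2],"dr": [0,0,0]},
  {"gripper": 100,"delta_pos": [0,-3.2,-2],"dr": [0,0,0]},
  {"gripper": 100,"delta_pos": [0,-3.2,-2],"dr": [0,0,0]},
  {"gripper": 100,"delta_pos": [0,-3.2,-2],"dr": [0,0,0]},
])

```text
t: 1.55
ee_pos: [471.6, -246.8, 230.9]
orientation: [-2.195, 0.058, 2.195]
ft_force: [1.6, -0.4, -0.5]
width: 87.7
```

Request:
apply_moves([
  {"gripper": 100,"delta_pos": [0,-3,-2],"dr": [0,0,0]},
  {"gripper": 100,"delta_pos": [0,-3,-2],"dr": [0,0,0]},
  {"gripper": 100,"delta_pos": [0,-2,-1.5],"dr": [0,0,0]},
  {"gripper": 100,"delta_pos": [0,-1,-0.5],"dr": [0,0,0]},
  {"gripper": 100,"delta_pos": [0,0,0],"dr": [0,0,0]},
])

```text
t: 1.97
ee_pos: [536.3, -160.0, 230.6]
orientation: [-2.196, 0.054, 2.196]
ft_force: [-0.8, -0.7, 0.8]
width: 87.9
```

```bash
python3 go.py 548.5 -148.3 106
```

```text
t 1.97 pos [ 536.3 -160.   230.6] w 87.9 F [-0.8 -0.7  0.8]
[[ 0.    -0.049 -0.999]
 [ 0.    -0.999  0.049]
 [-1.    -0.    -0.   ]]
q [-0.31  0.33  1.78  0.    1.04  1.31]
1 dr [-3.1385e+00 -3.0000e-04 -0.0000e+00] delta_cm in goal frame [12.46  1.23  1.15] in tool frame [12.46 -1.23 -1.16]
-1 dr [ 0.0031 -0.      0.0002] delta_cm in goal frame [12.46 -1.23 -1.15] in tool frame [12.46 -1.23 -1.16]
```

Request:
apply_moves([
  {"gripper": 100,"delta_pos": [2.5,-1.23,-1.16],"dr": [0,0,0]},
  {"gripper": 100,"delta_pos": [3,0,0],"dr": [0,0,0]},
  {"gripper": 100,"delta_pos": [3,0,0],"dr": [0,0,0]},
  {"gripper": 100,"delta_pos": [2,0,0],"dr": [0,0,0]},
  {"gripper": 100,"delta_pos": [1,0,0],"dr": [0,0,0]},
])

```text
t: 2.38
ee_pos: [545.0, -150.9, 112.9]
orientation: [-2.189, 0.058, 2.199]
ft_force: [-0.8, -0.2, 0.2]
width: 87.9
```

Request:
apply_moves([
  {"gripper": 100,"delta_pos": [0.6,0,0],"dr": [0,0,0]},
  {"gripper": 100,"delta_pos": [0.4,0,0],"dr": [0,0,0]},
  {"gripper": 60,"delta_pos": [0,0,0],"dr": [0,0,0]},
  {"gripper": 40,"delta_pos": [0,0,0],"dr": [0,0,0]},
  {"gripper": 10,"delta_pos": [0,0,0],"dr": [0,0,0]},
])

```text
t: 2.8
ee_pos: [548.4, -150.4, 106.9]
orientation: [-2.197, 0.058, 2.193]
ft_force: [-0.4, -0.8, -0.1]
width: 71.5
```

Request:
apply_moves([
  {"gripper": 0,"delta_pos": [0,0,0],"dr": [0,0,0]},
  {"gripper": 0,"delta_pos": [0,0,0],"dr": [0,0,0]},
  {"gripper": 0,"delta_pos": [0,0,0],"dr": [0,0,0]},
  {"gripper": 0,"delta_pos": [0,0,0],"dr": [0,0,0]},
  {"gripper": 0,"delta_pos": [0,0,0],"dr": [0,0,0]},
])

```text
t: 3.22
ee_pos: [547.8, -150.0, 105.8]
orientation: [-2.195, 0.057, 2.195]
ft_force: [0.4, -0.1, 0.1]
width: 38.0
```

```bash
python3 go.py 492 -295 200; python3 - <<'E'
from h import *
cv2.imwrite('pics/s1.png',ctrl.get_image('side')['img'][:,:,::-1])
E
```

```text
t 3.22 pos [ 547.8 -150.   105.8] w 38.0 F [ 0.4 -0.1  0.1]
[[ 0.    -0.052 -0.999]
 [-0.    -0.999  0.052]
 [-1.     0.    -0.   ]]
q [-0.29  0.51  1.83 -0.    0.79  1.33]
1 dr [-3.1413e+00  1.0000e-04 -3.0000e-04] delta_cm in goal frame [ -9.42 -14.77  -4.81] in tool frame [-9.42 14.77  4.81]
-1 dr [ 0.0003 -0.0002 -0.    ] delta_cm in goal frame [-9.42 14.77  4.81] in tool frame [-9.42 14.77  4.81]
```

View pics/s1.png

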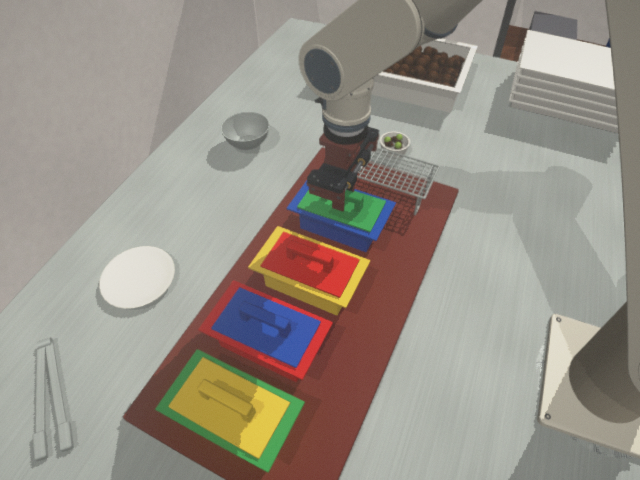

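Request:
apply_moves([
  {"gripper": 0,"delta_pos": [0,0,0],"dr": [0,0,0]},
  {"gripper": 0,"delta_pos": [0,0,0],"dr": [0,0,0]},
  {"gripper": 0,"delta_pos": [0,0,0],"dr": [0,0,0]},
  {"gripper": 0,"delta_pos": [0,0,0],"dr": [0,0,0]},
  {"gripper": 0,"delta_pos": [0,0,0],"dr": [0,0,0]},
])

```text
t: 3.68
ee_pos: [547.7, -150.0, 105.6]
orientation: [-2.195, 0.057, 2.195]
ft_force: [0.2, 0.4, 0.6]
width: 17.9
```

Request:
apply_moves([
  {"gripper": 0,"delta_pos": [0,0,0],"dr": [0,0,0]},
  {"gripper": 0,"delta_pos": [-0.5,0,0],"dr": [0,0,0]},
  {"gripper": 0,"delta_pos": [-1.0,0,0],"dr": [0,0,0]},
  {"gripper": 0,"delta_pos": [-1.5,0,0],"dr": [0,0,0]},
  {"gripper": 0,"delta_pos": [-2,0,0],"dr": [0,0,0]},
])

```text
t: 4.1
ee_pos: [546.8, -149.8, 155.8]
orientation: [-2.192, 0.057, 2.197]
ft_force: [0.4, -0.2, -1.9]
width: 17.7
```

```bash
python3 go.py 492 -295 107
```

```text
t 4.1 pos [ 546.8 -149.8  155.8] w 17.7 F [ 0.4 -0.2 -1.9]
[[-0.002 -0.052 -0.999]
 [ 0.001 -0.999  0.052]
 [-1.    -0.001  0.002]]
q [-0.29  0.44  1.81 -0.    0.89  1.33]
1 dr [-3.1413e+00 -8.0000e-04  3.8000e-03] delta_cm in goal frame [  4.88 -14.79  -4.71] in tool frame [ 4.88 14.79  4.7 ]
-1 dr [0.0002 0.0024 0.0005] delta_cm in goal frame [ 4.88 14.79  4.71] in tool frame [ 4.88 14.79  4.7 ]
```

Request:
apply_moves([
  {"gripper": 0,"delta_pos": [0,1.5,0.5],"dr": [0,0,0]},
  {"gripper": 0,"delta_pos": [0,2.5,0.8],"dr": [0,0,0]},
  {"gripper": 0,"delta_pos": [0,2.5,0.8],"dr": [0,0,0]},
  {"gripper": 0,"delta_pos": [0,2.5,0.8],"dr": [0,0,0]},
  {"gripper": 0,"delta_pos": [0,2.5,0.8],"dr": [0,0,0]},
])

```text
t: 4.52
ee_pos: [504.4, -264.0, 156.7]
orientation: [-2.196, 0.057, 2.195]
ft_force: [0.2, 0.2, -1.8]
width: 17.7
```

Request:
apply_moves([
  {"gripper": 0,"delta_pos": [0,2,0.6],"dr": [0,0,0]},
  {"gripper": 0,"delta_pos": [0,1.2,0.4],"dr": [0,0,0]},
  {"gripper": 0,"delta_pos": [1,0,0],"dr": [0,0,0]},
  {"gripper": 0,"delta_pos": [1,0,0],"dr": [0,0,0]},
  {"gripper": 0,"delta_pos": [0,0,0],"dr": [0,0,0]},
])

```text
t: 4.93
ee_pos: [491.9, -292.9, 133.5]
orientation: [-2.191, 0.055, 2.198]
ft_force: [-0.1, 1.1, -2.3]
width: 17.7
```

```bash
python3 go.py 492 -295 107;python3 - <<'E'
from h import *
cv2.imwrite('pics/s2.png',ctrl.get_image('side')['img'][:,:,::-1])
E
```

```text
t 4.93 pos [ 491.9 -292.9  133.5] w 17.7 F [-0.1  1.1 -2.3]
[[-0.003 -0.052 -0.999]
 [ 0.002 -0.999  0.052]
 [-1.    -0.002  0.003]]
q [-0.56  0.48  1.81  0.    0.86  1.06]
1 dr [-3.1412 -0.0033  0.0051] delta_cm in goal frame [ 2.65 -0.21  0.02] in tool frame [ 2.65  0.22 -0.03]
-1 dr [0.0004 0.0033 0.0021] delta_cm in goal frame [ 2.65  0.21 -0.02] in tool frame [ 2.65  0.22 -0.03]
```

View pics/s2.png

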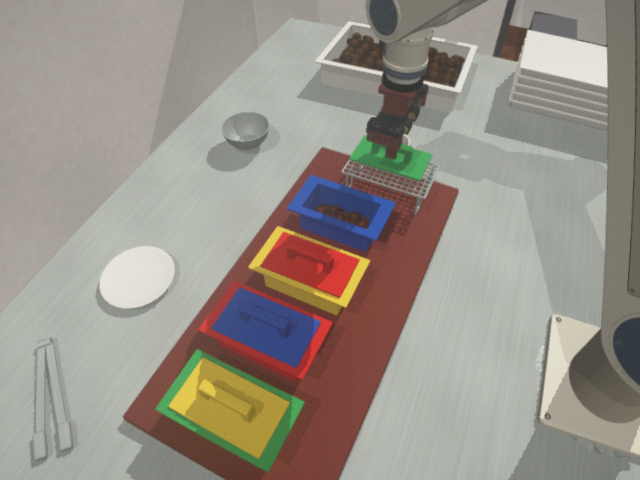

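Request:
apply_moves([
  {"gripper": 0,"delta_pos": [0.8,0.1,0],"dr": [0,0,0]},
  {"gripper": 0,"delta_pos": [0.8,0,0],"dr": [0,0,0]},
  {"gripper": 0,"delta_pos": [0.5,0,0],"dr": [0,0,0]},
  {"gripper": 0,"delta_pos": [0.25,0,0],"dr": [0,0,0]},
  {"gripper": 0,"delta_pos": [0,0,0],"dr": [0,0,0]},
])

```text
t: 5.4
ee_pos: [492.7, -294.9, 111.2]
orientation: [-2.193, 0.056, 2.196]
ft_force: [-0.6, -0.1, -1.5]
width: 17.9
```

Request:
apply_moves([
  {"gripper": 0,"delta_pos": [0,0,0],"dr": [0,0,0]},
  {"gripper": 0,"delta_pos": [0,0,0],"dr": [0,0,0]},
  {"gripper": 0,"delta_pos": [0,0,0],"dr": [0,0,0]},
  {"gripper": 0,"delta_pos": [0,0,0],"dr": [0,0,0]},
  {"gripper": 0,"delta_pos": [0,0,0],"dr": [0,0,0]},
])

```text
t: 5.82
ee_pos: [493.2, -295.5, 112.5]
orientation: [-2.196, 0.058, 2.194]
ft_force: [0.7, -0.8, -1.9]
width: 18.0
```

Request:
apply_moves([
  {"gripper": 0,"delta_pos": [0.3,0,0],"dr": [0,0,0]},
  {"gripper": 0,"delta_pos": [0.15,0,0],"dr": [0,0,0]},
  {"gripper": 0,"delta_pos": [0,0,0],"dr": [0,0,0]},
  {"gripper": 0,"delta_pos": [0,0,0],"dr": [0,0,0]},
  {"gripper": 0,"delta_pos": [0,0,0],"dr": [0,0,0]},
])

```text
t: 6.23
ee_pos: [493.0, -295.4, 107.6]
orientation: [-2.195, 0.057, 2.195]
ft_force: [0.2, -0.5, -2.4]
width: 17.8
```

Request:
apply_moves([
  {"gripper": 0,"delta_pos": [0.05,0,0],"dr": [0,0,0]},
  {"gripper": 0,"delta_pos": [0,0,0],"dr": [0,0,0]},
  {"gripper": 0,"delta_pos": [0,0,0],"dr": [0,0,0]},
  {"gripper": 0,"delta_pos": [0,0,0],"dr": [0,0,0]},
  {"gripper": 0,"delta_pos": [0,0,0],"dr": [0,0,0]},
])

```text
t: 6.65
ee_pos: [493.1, -295.4, 107.2]
orientation: [-2.195, 0.057, 2.195]
ft_force: [0.2, -0.2, -0.9]
width: 17.6
```

Request:
apply_moves([
  {"gripper": 30,"delta_pos": [0.05,0,0],"dr": [0,0,0]},
  {"gripper": 60,"delta_pos": [0,0,0],"dr": [0,0,0]},
  {"gripper": 60,"delta_pos": [0,0,0],"dr": [0,0,0]},
  {"gripper": 60,"delta_pos": [0,0,0],"dr": [0,0,0]},
  {"gripper": 60,"delta_pos": [0,0,0],"dr": [0,0,0]},
])

```text
t: 7.07
ee_pos: [493.1, -295.5, 106.8]
orientation: [-2.195, 0.057, 2.195]
ft_force: [-0.4, 1.1, 0.7]
width: 47.5
```

Request:
apply_moves([
  {"gripper": 60,"delta_pos": [-1,0,0],"dr": [0,0,0]},
  {"gripper": 60,"delta_pos": [-2,0,0],"dr": [0,0,0]},
  {"gripper": 60,"delta_pos": [-3,0,0],"dr": [0,0,0]},
  {"gripper": 60,"delta_pos": [-2,0,0],"dr": [0,0,0]},
  {"gripper": 60,"delta_pos": [-1,-1,0],"dr": [0,0,0]},
])

```text
t: 7.48
ee_pos: [495.0, -287.1, 200.3]
orientation: [-2.201, 0.062, 2.191]
ft_force: [0.0, -0.3, 0.1]
width: 53.0
```

```bash
python3 go.py 565.5 148.8 106; python3 meas.py side | grep -E "green|rack"
```

```text
t 7.48 pos [ 495.  -287.1  200.3] w 53.0 F [ 0.  -0.3  0.1]
[[ 0.005 -0.053 -0.999]
 [-0.003 -0.999  0.053]
 [-1.     0.003 -0.005]]
q [-0.55  0.38  1.78 -0.    0.98  1.08]
1 dr [ 3.1407 -0.0046  0.0073] delta_cm in goal frame [ 9.43 43.9   4.76] in tool frame [  9.33 -43.93  -4.67]
-1 dr [-0.0009 -0.0047 -0.0029] delta_cm in goal frame [  9.43 -43.9   -4.76] in tool frame [  9.33 -43.93  -4.67]
rackpix 636 [ 493.4 -295.1  190.   113.2   -3.3] 79.34501045038792
```

Request:
apply_moves([
  {"gripper": 60,"delta_pos": [0,-2.5,-0.3],"dr": [0,0,0]},
  {"gripper": 60,"delta_pos": [0,-3.4,-0.4],"dr": [0,0,0]},
  {"gripper": 60,"delta_pos": [0,-3.4,-0.4],"dr": [0,0,0]},
  {"gripper": 60,"delta_pos": [0,-3.4,-0.4],"dr": [0,0,0]},
  {"gripper": 60,"delta_pos": [0,-3.4,-0.4],"dr": [0,0,0]},
])

```text
t: 7.95
ee_pos: [520.1, -123.5, 195.9]
orientation: [-2.193, 0.057, 2.196]
ft_force: [0.1, -0.2, -0.5]
width: 52.5
```

Request:
apply_moves([
  {"gripper": 60,"delta_pos": [0,-3.4,-0.4],"dr": [0,0,0]},
  {"gripper": 60,"delta_pos": [0,-3.4,-0.4],"dr": [0,0,0]},
  {"gripper": 60,"delta_pos": [0,-3.4,-0.4],"dr": [0,0,0]},
  {"gripper": 60,"delta_pos": [0,-3.4,-0.4],"dr": [0,0,0]},
  {"gripper": 60,"delta_pos": [0,-3.4,-0.4],"dr": [0,0,0]},
])

```text
t: 8.37
ee_pos: [548.8, 45.2, 195.8]
orientation: [-2.193, 0.057, 2.197]
ft_force: [0.2, -0.7, -0.3]
width: 52.8
```

Request:
apply_moves([
  {"gripper": 60,"delta_pos": [0,-3.4,-0.4],"dr": [0,0,0]},
  {"gripper": 60,"delta_pos": [0,-3.4,-0.3],"dr": [0,0,0]},
  {"gripper": 60,"delta_pos": [0,-2.2,0],"dr": [0,0,0]},
  {"gripper": 60,"delta_pos": [0,-0.8,0],"dr": [0,0,0]},
  {"gripper": 60,"delta_pos": [0,0,0],"dr": [0,0,0]},
])

```text
t: 8.78
ee_pos: [561.0, 142.4, 195.8]
orientation: [-2.195, 0.054, 2.198]
ft_force: [0.3, 0.2, 0.5]
width: 53.0
```

Request:
apply_moves([
  {"gripper": 60,"delta_pos": [0,0,0],"dr": [0,0,0]},
  {"gripper": 60,"delta_pos": [0,0,0],"dr": [0,0,0]},
  {"gripper": 60,"delta_pos": [0,0,0],"dr": [0,0,0]},
  {"gripper": 60,"delta_pos": [0,0,0],"dr": [0,0,0]},
  {"gripper": 60,"delta_pos": [0,0,0],"dr": [0,0,0]},
])

```text
t: 9.2
ee_pos: [562.0, 139.6, 196.8]
orientation: [-2.194, 0.059, 2.194]
ft_force: [0.6, -0.1, 0.3]
width: 52.9
```

```bash
python3 go.py 565.5 148.8 106; python3 - <<'E'
from h import *
d=ctrl.get_image('top'); W,C,r=world(d); z=W[...,2]; m=mask(d['img'],'green')>0
s=m&(W[...,1]<-200)
P=W[s]; P=P[np.abs(P[:,0]-490)<120]
print(len(P)); b=P[P[:,2]>108]; 
u=s&(z>108); print('green bar',u.sum(),rect(onplane(C,r,125)[u][:,:2]),np.nanmedian(z[u]))
u=s&(z>80)&(z<100); print('plate',rect(onplane(C,r,91)[u][:,:2]),np.nanmedian(z[u]))
cv2.imwrite('pics/t2.png',d['img'][:,:,::-1])
E
```

```text
t 9.2 pos [562.  139.6 196.8] w 52.9 F [ 0.6 -0.1  0.3]
[[ 0.    -0.054 -0.999]
 [-0.    -0.999  0.054]
 [-1.     0.    -0.   ]]
q [ 0.22  0.4   1.76 -0.    0.98  1.85]
1 dr [ 3.1403e+00 -0.0000e+00  1.0000e-04] delta_cm in goal frame [9.08 0.93 0.31] in tool frame [ 9.08 -0.93 -0.3 ]
-1 dr [-0.0012 -0.0001 -0.    ] delta_cm in goal frame [ 9.08 -0.93 -0.31] in tool frame [ 9.08 -0.93 -0.3 ]
3879
green bar 528 [ 493.2 -292.8   85.2   21.3   -3. ] 124.56916766448177
plate [ 494.8 -294.9  155.    86.6   -2.6] 91.44658440728756
```

View pics/t2.png

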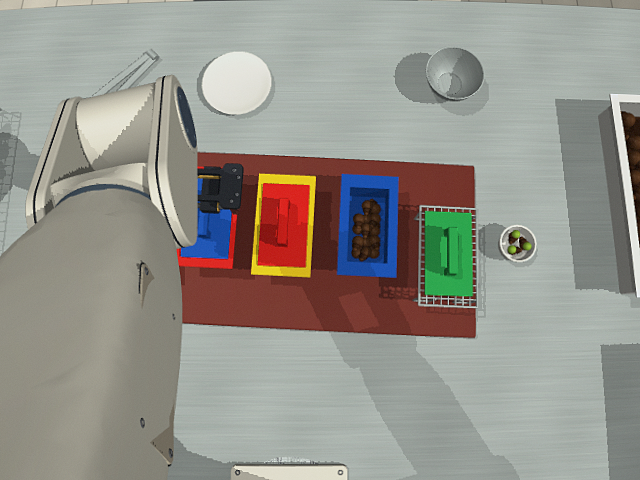

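Request:
apply_moves([
  {"gripper": 60,"delta_pos": [1.5,-0.93,-0.3],"dr": [0,0,0]},
  {"gripper": 60,"delta_pos": [2.5,0,0],"dr": [0,0,0]},
  {"gripper": 60,"delta_pos": [2.5,0,0],"dr": [0,0,0]},
  {"gripper": 60,"delta_pos": [1.5,0,0],"dr": [0,0,0]},
  {"gripper": 60,"delta_pos": [0.7,0,0],"dr": [0,0,0]},
])

```text
t: 9.67
ee_pos: [564.0, 149.1, 107.4]
orientation: [-2.192, 0.059, 2.199]
ft_force: [-0.5, 0.3, 0.0]
width: 52.5
```

Request:
apply_moves([
  {"gripper": 60,"delta_pos": [0.35,0,0],"dr": [0,0,0]},
  {"gripper": 60,"delta_pos": [0,0,0],"dr": [0,0,0]},
  {"gripper": 60,"delta_pos": [0,0,0],"dr": [0,0,0]},
  {"gripper": 60,"delta_pos": [0,0,0],"dr": [0,0,0]},
  {"gripper": 60,"delta_pos": [0,0,0],"dr": [0,0,0]},
])

```text
t: 10.08
ee_pos: [566.1, 149.9, 107.3]
orientation: [-2.197, 0.057, 2.193]
ft_force: [1.7, 0.1, -0.6]
width: 52.6
```

Request:
apply_moves([
  {"gripper": 0,"delta_pos": [0,0,0],"dr": [0,0,0]},
  {"gripper": 0,"delta_pos": [0,0,0],"dr": [0,0,0]},
  {"gripper": 0,"delta_pos": [0,0,0],"dr": [0,0,0]},
  {"gripper": 0,"delta_pos": [0,0,0],"dr": [0,0,0]},
  {"gripper": 0,"delta_pos": [0,0,0],"dr": [0,0,0]},
])

```text
t: 10.5
ee_pos: [565.3, 149.7, 106.2]
orientation: [-2.195, 0.057, 2.195]
ft_force: [0.4, 0.0, -1.9]
width: 22.7
```

Request:
apply_moves([
  {"gripper": 0,"delta_pos": [0,0,0],"dr": [0,0,0]},
  {"gripper": 0,"delta_pos": [0,0,0],"dr": [0,0,0]},
  {"gripper": 0,"delta_pos": [0,0,0],"dr": [0,0,0]},
  {"gripper": 0,"delta_pos": [0,0,0],"dr": [0,0,0]},
  {"gripper": 0,"delta_pos": [0,0,0],"dr": [0,0,0]},
])

```text
t: 10.92
ee_pos: [565.4, 149.7, 106.2]
orientation: [-2.195, 0.057, 2.195]
ft_force: [0.4, -1.1, 1.6]
width: 17.9
```

Request:
apply_moves([
  {"gripper": 0,"delta_pos": [-0.5,0,0],"dr": [0,0,0]},
  {"gripper": 0,"delta_pos": [-1.2,0,0],"dr": [0,0,0]},
  {"gripper": 0,"delta_pos": [-1.8,0,0],"dr": [0,0,0]},
  {"gripper": 0,"delta_pos": [-2,0,0],"dr": [0,0,0]},
  {"gripper": 0,"delta_pos": [-1.5,0,0],"dr": [0,0,0]},
])

```text
t: 11.33
ee_pos: [565.7, 149.8, 178.4]
orientation: [-2.196, 0.057, 2.193]
ft_force: [-0.1, -0.1, -1.3]
width: 17.7
```

Request:
apply_moves([
  {"gripper": 0,"delta_pos": [-0.5,0.5,0],"dr": [0,0,0]},
  {"gripper": 0,"delta_pos": [0,1.5,0],"dr": [0,0,0]},
  {"gripper": 0,"delta_pos": [0,2.5,0],"dr": [0,0,0]},
  {"gripper": 0,"delta_pos": [0,2.8,0],"dr": [0,0,0]},
  {"gripper": 0,"delta_pos": [0,2.8,0],"dr": [0,0,0]},
])

```text
t: 11.75
ee_pos: [558.8, 47.0, 180.3]
orientation: [-2.194, 0.057, 2.198]
ft_force: [0.8, -0.1, -1.9]
width: 17.8
```

Request:
apply_moves([
  {"gripper": 0,"delta_pos": [0,2.8,0],"dr": [0,0,0]},
  {"gripper": 0,"delta_pos": [0,2.8,0],"dr": [0,0,0]},
  {"gripper": 0,"delta_pos": [0,2.8,0],"dr": [0,0,0]},
  {"gripper": 0,"delta_pos": [0,2.8,0],"dr": [0,0,0]},
  {"gripper": 0,"delta_pos": [0,2.8,0],"dr": [0,0,0]},
])

```text
t: 12.17
ee_pos: [551.2, -93.2, 180.2]
orientation: [-2.192, 0.058, 2.197]
ft_force: [0.2, 0.1, -1.8]
width: 17.9
```

Request:
apply_moves([
  {"gripper": 0,"delta_pos": [0,2.5,0],"dr": [0,0,0]},
  {"gripper": 0,"delta_pos": [0,1.8,0],"dr": [0,0,0]},
  {"gripper": 0,"delta_pos": [0,0.8,0],"dr": [0,0,0]},
  {"gripper": 0,"delta_pos": [0,0,0],"dr": [0,0,0]},
  {"gripper": 0,"delta_pos": [0,0,0],"dr": [0,0,0]},
])

```text
t: 12.58
ee_pos: [549.4, -142.0, 180.6]
orientation: [-2.193, 0.058, 2.195]
ft_force: [-0.6, 0.1, -2.2]
width: 18.1
```

Request:
apply_moves([
  {"gripper": 0,"delta_pos": [0,0,0],"dr": [0,0,0]},
  {"gripper": 0,"delta_pos": [0,0,0],"dr": [0,0,0]},
  {"gripper": 0,"delta_pos": [0,0,0],"dr": [0,0,0]},
  {"gripper": 0,"delta_pos": [0,0,0],"dr": [0,0,0]},
  {"gripper": 0,"delta_pos": [0,0,0],"dr": [0,0,0]},
])

```text
t: 13.0
ee_pos: [550.2, -141.3, 181.2]
orientation: [-2.195, 0.056, 2.195]
ft_force: [0.1, 0.1, -1.0]
width: 17.6
```

```bash
cat > near.py <<'E'
# held lid from the wrist/top views: plate of colour sys.argv[1] vs tub rim
from h import *
import sys
c=sys.argv[1]
for n in ('side','wrist'):
    d=ctrl.get_image(n); W,C,r=world(d)
    cv2.imwrite(f'pics/{n}_{c}.png',d['img'][:,:,::-1])
E
python3 near.py blue; python3 go.py 550.8 -148.5 106
```

```text
t 13.1 pos [ 550.2 -141.5  181.2] w 17.9 F [ 0.7 -0.3 -1.6]
[[ 0.    -0.052 -0.999]
 [ 0.    -0.999  0.052]
 [-1.    -0.    -0.   ]]
q [-0.27  0.4   1.8   0.    0.94  1.35]
1 dr [-3.1408 -0.     -0.    ] delta_cm in goal frame [ 7.52 -0.69  0.1 ] in tool frame [ 7.52  0.69 -0.1 ]
-1 dr [ 0.0008 -0.      0.    ] delta_cm in goal frame [ 7.52  0.69 -0.1 ] in tool frame [ 7.52  0.69 -0.1 ]
```

View pics/wrist_blue.png

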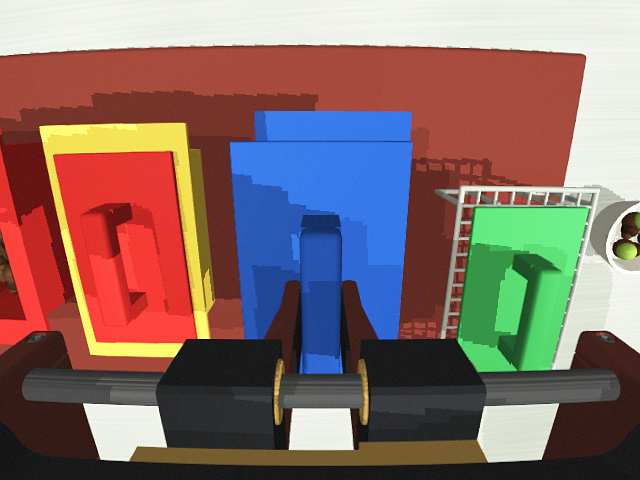

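Request:
apply_moves([
  {"gripper": 0,"delta_pos": [1,0.69,-0.1],"dr": [0,0,0]},
  {"gripper": 0,"delta_pos": [2,0,0],"dr": [0,0,0]},
  {"gripper": 0,"delta_pos": [2,0,0],"dr": [0,0,0]},
  {"gripper": 0,"delta_pos": [1,0,0],"dr": [0,0,0]},
  {"gripper": 0,"delta_pos": [0.4,0,0],"dr": [0,0,0]},
])

```text
t: 13.52
ee_pos: [549.4, -148.8, 114.9]
orientation: [-2.191, 0.057, 2.198]
ft_force: [-0.5, 0.3, -1.9]
width: 17.9
```

Request:
apply_moves([
  {"gripper": 0,"delta_pos": [0,0,0],"dr": [0,0,0]},
  {"gripper": 0,"delta_pos": [0,0,0],"dr": [0,0,0]},
  {"gripper": 0,"delta_pos": [0,0,0],"dr": [0,0,0]},
  {"gripper": 0,"delta_pos": [0,0,0],"dr": [0,0,0]},
  {"gripper": 0,"delta_pos": [0,0,0],"dr": [0,0,0]},
])

```text
t: 13.93
ee_pos: [551.3, -149.0, 118.0]
orientation: [-2.197, 0.058, 2.194]
ft_force: [0.6, 0.4, -1.3]
width: 17.8
```

```bash
python3 go.py 550.8 -148.5 106
```

```text
t 13.93 pos [ 551.3 -149.   118. ] w 17.8 F [ 0.6  0.4 -1.3]
[[ 0.001 -0.052 -0.999]
 [-0.    -0.999  0.052]
 [-1.     0.    -0.002]]
q [-0.28  0.5   1.82  0.    0.82  1.34]
1 dr [-3.1414e+00  5.0000e-04 -2.4000e-03] delta_cm in goal frame [ 1.2   0.04 -0.05] in tool frame [ 1.2  -0.04  0.06]
-1 dr [ 0.0002 -0.0015 -0.0003] delta_cm in goal frame [ 1.2  -0.04  0.05] in tool frame [ 1.2  -0.04  0.06]
```

Request:
apply_moves([
  {"gripper": 0,"delta_pos": [0.5,0,0],"dr": [0,0,0]},
  {"gripper": 0,"delta_pos": [0.4,0,0],"dr": [0,0,0]},
  {"gripper": 0,"delta_pos": [0.2,0,0],"dr": [0,0,0]},
  {"gripper": 0,"delta_pos": [0,0,0],"dr": [0,0,0]},
  {"gripper": 0,"delta_pos": [0,0,0],"dr": [0,0,0]},
])

```text
t: 14.35
ee_pos: [550.6, -148.7, 106.1]
orientation: [-2.194, 0.057, 2.195]
ft_force: [-1.7, -0.2, 2.3]
width: 17.8
```

Request:
apply_moves([
  {"gripper": 0,"delta_pos": [0,0,0],"dr": [0,0,0]},
  {"gripper": 0,"delta_pos": [0,0,0],"dr": [0,0,0]},
  {"gripper": 0,"delta_pos": [0,0,0],"dr": [0,0,0]},
  {"gripper": 0,"delta_pos": [0,0,0],"dr": [0,0,0]},
  {"gripper": 0,"delta_pos": [0,0,0],"dr": [0,0,0]},
])

```text
t: 14.77
ee_pos: [550.7, -148.8, 106.1]
orientation: [-2.195, 0.057, 2.195]
ft_force: [-1.9, 1.1, 1.1]
width: 17.6
```

Request:
apply_moves([
  {"gripper": 30,"delta_pos": [0,0,0],"dr": [0,0,0]},
  {"gripper": 60,"delta_pos": [0,0,0],"dr": [0,0,0]},
  {"gripper": 60,"delta_pos": [0,0,0],"dr": [0,0,0]},
  {"gripper": 60,"delta_pos": [0,0,0],"dr": [0,0,0]},
  {"gripper": 60,"delta_pos": [0,0,0],"dr": [0,0,0]},
])

```text
t: 15.18
ee_pos: [550.9, -148.9, 106.2]
orientation: [-2.195, 0.057, 2.195]
ft_force: [-0.2, -0.3, 0.8]
width: 47.7
```

Request:
apply_moves([
  {"gripper": 60,"delta_pos": [-1,0,0],"dr": [0,0,0]},
  {"gripper": 60,"delta_pos": [-2,0,0],"dr": [0,0,0]},
  {"gripper": 60,"delta_pos": [-2,0,0],"dr": [0,0,0]},
  {"gripper": 60,"delta_pos": [-1,-1,0],"dr": [0,0,0]},
  {"gripper": 60,"delta_pos": [0,-2,0.2],"dr": [0,0,0]},
])

```text
t: 15.6
ee_pos: [552.5, -119.8, 169.4]
orientation: [-2.201, 0.061, 2.188]
ft_force: [0.4, 0.8, 0.6]
width: 52.5
```

Request:
apply_moves([
  {"gripper": 60,"delta_pos": [0,-2.7,0.2],"dr": [0,0,0]},
  {"gripper": 60,"delta_pos": [0,-2.7,0.2],"dr": [0,0,0]},
  {"gripper": 60,"delta_pos": [0,-2.7,0.2],"dr": [0,0,0]},
  {"gripper": 60,"delta_pos": [0,-2.7,0.2],"dr": [0,0,0]},
  {"gripper": 60,"delta_pos": [0,-1.5,0],"dr": [0,0,0]},
])

```text
t: 16.02
ee_pos: [548.2, 7.4, 166.5]
orientation: [-2.195, 0.055, 2.195]
ft_force: [0.1, -0.6, -0.3]
width: 52.8
```

Request:
apply_moves([
  {"gripper": 60,"delta_pos": [0,0,0],"dr": [0,0,0]},
  {"gripper": 60,"delta_pos": [0,0,0],"dr": [0,0,0]},
  {"gripper": 60,"delta_pos": [0,0,0],"dr": [0,0,0]},
  {"gripper": 60,"delta_pos": [0,0,0],"dr": [0,0,0]},
  {"gripper": 60,"delta_pos": [0,0,0],"dr": [0,0,0]},
])

```text
t: 16.43
ee_pos: [548.7, 3.7, 166.2]
orientation: [-2.194, 0.059, 2.194]
ft_force: [0.6, 0.5, 0.0]
width: 52.6
```

```bash
python3 go.py 549 8 106; python3 - <<'E'
from h import *
d=ctrl.get_image('top'); W,C,r=world(d); z=W[...,2]; m=mask(d['img'],'blue')>0
y=W[...,1]; m&=(y<-85)&(y>-215)
for a,b,h in((110,130,124),(80,100,90)):
    u=m&(z>a)&(z<b); print(u.sum(),rect(onplane(C,r,h)[u][:,:2]),np.nanmedian(z[u]))
u=m&(z>80)&(z<100)
A=W[u]; A=A[A[:,2]>87]; c,*_=np.linalg.lstsq(np.c_[A[:,:2]-A[:,:2].mean(0),np.ones(len(A))],A[:,2],rcond=None); print('plane tilt',c)
E
```

```text
t 16.43 pos [548.7   3.7 166.2] w 52.6 F [0.6 0.5 0. ]
[[-0.    -0.053 -0.999]
 [-0.    -0.999  0.053]
 [-1.     0.     0.   ]]
q [-0.01  0.4   1.85 -0.    0.9   1.61]
1 dr [ 3.1405e+00 -2.0000e-04 -0.0000e+00] delta_cm in goal frame [6.02 0.43 0.  ] in tool frame [ 6.02 -0.44 -0.  ]
-1 dr [-0.0011  0.     -0.0001] delta_cm in goal frame [ 6.02 -0.43 -0.  ] in tool frame [ 6.02 -0.44 -0.  ]
491 [ 549.3 -148.1   84.9   18.6   -2.9] 124.11544863477643
5292 [ 548.6 -148.4  191.   107.1   -3.2] 89.20377816091104
plane tilt [-1.29511736e-04  1.01548907e-04  9.02392572e+01]
```

Blue lid seated flat (handle top 124.1, no tilt). Next the red lid.

Request:
apply_moves([
  {"gripper": 60,"delta_pos": [1.0,-0.44,0],"dr": [0,0,0]},
  {"gripper": 60,"delta_pos": [2.0,0,0],"dr": [0,0,0]},
  {"gripper": 60,"delta_pos": [1.7,0,0],"dr": [0,0,0]},
  {"gripper": 60,"delta_pos": [0.8,0,0],"dr": [0,0,0]},
  {"gripper": 60,"delta_pos": [0.4,0,0],"dr": [0,0,0]},
])

```text
t: 16.9
ee_pos: [547.9, 8.8, 105.4]
orientation: [-2.192, 0.058, 2.198]
ft_force: [0.3, 0.5, 0.3]
width: 52.6
```

Request:
apply_moves([
  {"gripper": 60,"delta_pos": [0.1,0,0],"dr": [0,0,0]},
  {"gripper": 60,"delta_pos": [0,0,0],"dr": [0,0,0]},
  {"gripper": 60,"delta_pos": [0,0,0],"dr": [0,0,0]},
  {"gripper": 40,"delta_pos": [0,0,0],"dr": [0,0,0]},
  {"gripper": 0,"delta_pos": [0,0,0],"dr": [0,0,0]},
])

```text
t: 17.32
ee_pos: [549.4, 8.9, 106.9]
orientation: [-2.196, 0.057, 2.194]
ft_force: [-0.4, -0.3, -0.2]
width: 42.8
```

Request:
apply_moves([
  {"gripper": 0,"delta_pos": [0,0,0],"dr": [0,0,0]},
  {"gripper": 0,"delta_pos": [0,0,0],"dr": [0,0,0]},
  {"gripper": 0,"delta_pos": [0,0,0],"dr": [0,0,0]},
  {"gripper": 0,"delta_pos": [0,0,0],"dr": [0,0,0]},
  {"gripper": 0,"delta_pos": [0,0,0],"dr": [0,0,0]},
])

```text
t: 17.73
ee_pos: [549.0, 8.8, 106.3]
orientation: [-2.195, 0.057, 2.195]
ft_force: [-0.7, 0.5, 2.3]
width: 17.8
```

Request:
apply_moves([
  {"gripper": 0,"delta_pos": [0,0,0],"dr": [0,0,0]},
  {"gripper": 0,"delta_pos": [0,0,0],"dr": [0,0,0]},
  {"gripper": 0,"delta_pos": [0,0,0],"dr": [0,0,0]},
  {"gripper": 0,"delta_pos": [0,0,0],"dr": [0,0,0]},
  {"gripper": 0,"delta_pos": [0,0,0],"dr": [0,0,0]},
])

```text
t: 18.15
ee_pos: [549.0, 8.9, 106.3]
orientation: [-2.195, 0.057, 2.195]
ft_force: [-1.1, -0.6, 3.3]
width: 18.0
```

```bash
python3 go.py 568 150 106
```

```text
t 18.15 pos [549.    8.9 106.3] w 18.0 F [-1.1 -0.6  3.3]
[[ 0.    -0.052 -0.999]
 [-0.    -0.999  0.052]
 [-1.     0.    -0.   ]]
q [-0.01  0.49  1.88 -0.    0.77  1.62]
1 dr [-3.1414e+00  1.0000e-04 -2.0000e-04] delta_cm in goal frame [ 0.03 14.19  1.15] in tool frame [  0.03 -14.19  -1.16]
-1 dr [ 0.0002 -0.0001 -0.0001] delta_cm in goal frame [  0.03 -14.19  -1.15] in tool frame [  0.03 -14.19  -1.16]
```

Request:
apply_moves([
  {"gripper": 0,"delta_pos": [-0.5,0,0],"dr": [0,0,0]},
  {"gripper": 0,"delta_pos": [-1.2,0,0],"dr": [0,0,0]},
  {"gripper": 0,"delta_pos": [-1.5,0,0],"dr": [0,0,0]},
  {"gripper": 0,"delta_pos": [-1.2,-0.3,0],"dr": [0,0,0]},
  {"gripper": 0,"delta_pos": [-0.6,-1,-0.15],"dr": [0,0,0]},
])

```text
t: 18.57
ee_pos: [551.9, 21.5, 158.3]
orientation: [-2.197, 0.059, 2.192]
ft_force: [0.2, -0.5, -1.4]
width: 17.5
```

Request:
apply_moves([
  {"gripper": 0,"delta_pos": [0,-2,-0.2],"dr": [0,0,0]},
  {"gripper": 0,"delta_pos": [0,-2.5,-0.2],"dr": [0,0,0]},
  {"gripper": 0,"delta_pos": [0,-2.5,-0.2],"dr": [0,0,0]},
  {"gripper": 0,"delta_pos": [0,-2.5,-0.2],"dr": [0,0,0]},
  {"gripper": 0,"delta_pos": [0,-2.2,-0.2],"dr": [0,0,0]},
])

```text
t: 18.98
ee_pos: [567.3, 140.4, 156.7]
orientation: [-2.195, 0.056, 2.194]
ft_force: [0.1, 0.1, -1.5]
width: 17.8
```

Request:
apply_moves([
  {"gripper": 0,"delta_pos": [0,-1,0],"dr": [0,0,0]},
  {"gripper": 0,"delta_pos": [0,-0.2,0],"dr": [0,0,0]},
  {"gripper": 0,"delta_pos": [0,0,0],"dr": [0,0,0]},
  {"gripper": 0,"delta_pos": [0,0,0],"dr": [0,0,0]},
  {"gripper": 0,"delta_pos": [0,0,0],"dr": [0,0,0]},
])

```text
t: 19.4
ee_pos: [567.6, 149.1, 156.1]
orientation: [-2.194, 0.059, 2.195]
ft_force: [0.6, -0.1, -0.6]
width: 17.5
```

```bash
python3 go.py 568 150 106
```

```text
t 19.4 pos [567.6 149.1 156.1] w 17.5 F [ 0.6 -0.1 -0.6]
[[-0.    -0.053 -0.999]
 [-0.    -0.999  0.053]
 [-1.     0.     0.   ]]
q [ 0.24  0.46  1.77 -0.    0.91  1.86]
1 dr [ 3.1408e+00 -5.0000e-04 -7.0000e-04] delta_cm in goal frame [5.01 0.09 0.03] in tool frame [ 5.01 -0.1  -0.03]
-1 dr [-0.0008  0.0004 -0.0003] delta_cm in goal frame [ 5.01 -0.09 -0.03] in tool frame [ 5.01 -0.1  -0.03]
```

Request:
apply_moves([
  {"gripper": 0,"delta_pos": [1,-0.05,0],"dr": [0,0,0]},
  {"gripper": 0,"delta_pos": [1.5,0,0],"dr": [0,0,0]},
  {"gripper": 0,"delta_pos": [1,0,0],"dr": [0,0,0]},
  {"gripper": 0,"delta_pos": [0.6,0,0],"dr": [0,0,0]},
  {"gripper": 0,"delta_pos": [0.4,0,0],"dr": [0,0,0]},
])

```text
t: 19.82
ee_pos: [567.3, 150.0, 109.8]
orientation: [-2.193, 0.059, 2.197]
ft_force: [0.2, 0.7, -0.6]
width: 17.8
```

Request:
apply_moves([
  {"gripper": 0,"delta_pos": [0.2,0,0],"dr": [0,0,0]},
  {"gripper": 0,"delta_pos": [0.1,0,0],"dr": [0,0,0]},
  {"gripper": 0,"delta_pos": [0,0,0],"dr": [0,0,0]},
  {"gripper": 0,"delta_pos": [0,0,0],"dr": [0,0,0]},
  {"gripper": 0,"delta_pos": [0,0,0],"dr": [0,0,0]},
])

```text
t: 20.23
ee_pos: [568.2, 150.7, 108.6]
orientation: [-2.196, 0.057, 2.194]
ft_force: [0.5, -0.2, -1.0]
width: 18.0
```

Request:
apply_moves([
  {"gripper": 0,"delta_pos": [0.1,0,0],"dr": [0,0,0]},
  {"gripper": 0,"delta_pos": [0,0,0],"dr": [0,0,0]},
  {"gripper": 0,"delta_pos": [0,0,0],"dr": [0,0,0]},
  {"gripper": 0,"delta_pos": [0,0,0],"dr": [0,0,0]},
  {"gripper": 0,"delta_pos": [0,0,0],"dr": [0,0,0]},
])

```text
t: 20.65
ee_pos: [567.9, 150.6, 107.2]
orientation: [-2.195, 0.057, 2.195]
ft_force: [0.1, 0.1, -1.5]
width: 18.0
```

Request:
apply_moves([
  {"gripper": 0,"delta_pos": [0.12,0,0],"dr": [0,0,0]},
  {"gripper": 0,"delta_pos": [0,0,0],"dr": [0,0,0]},
  {"gripper": 0,"delta_pos": [0,0,0],"dr": [0,0,0]},
  {"gripper": 0,"delta_pos": [0,0,0],"dr": [0,0,0]},
  {"gripper": 30,"delta_pos": [0,0,0],"dr": [0,0,0]},
])

```text
t: 21.07
ee_pos: [568.1, 150.6, 106.1]
orientation: [-2.195, 0.057, 2.194]
ft_force: [-0.5, -0.0, -0.4]
width: 21.5
```

Request:
apply_moves([
  {"gripper": 60,"delta_pos": [0,0,0],"dr": [0,0,0]},
  {"gripper": 60,"delta_pos": [0,0,0],"dr": [0,0,0]},
  {"gripper": 60,"delta_pos": [0,0,0],"dr": [0,0,0]},
  {"gripper": 60,"delta_pos": [0,0,0],"dr": [0,0,0]},
  {"gripper": 60,"delta_pos": [0,0,0],"dr": [0,0,0]},
])

```text
t: 21.48
ee_pos: [567.8, 150.6, 105.9]
orientation: [-2.195, 0.057, 2.195]
ft_force: [-1.0, -0.2, -0.7]
width: 51.8
```

Request:
apply_moves([
  {"gripper": 60,"delta_pos": [-1,0,0],"dr": [0,0,0]},
  {"gripper": 60,"delta_pos": [-2,0,0],"dr": [0,0,0]},
  {"gripper": 60,"delta_pos": [-2,0,0],"dr": [0,0,0]},
  {"gripper": 60,"delta_pos": [-1,-1,0.1],"dr": [0,0,0]},
  {"gripper": 60,"delta_pos": [0,-2,0.3],"dr": [0,0,0]},
])

```text
t: 21.9
ee_pos: [567.4, 180.6, 169.2]
orientation: [-2.198, 0.058, 2.188]
ft_force: [-0.1, 0.3, 0.2]
width: 52.5
```

Request:
apply_moves([
  {"gripper": 60,"delta_pos": [0,-2.5,0.4],"dr": [0,0,0]},
  {"gripper": 60,"delta_pos": [0,-2.5,0.4],"dr": [0,0,0]},
  {"gripper": 60,"delta_pos": [0,-2.5,0.4],"dr": [0,0,0]},
  {"gripper": 60,"delta_pos": [0,-2,0.25],"dr": [0,0,0]},
  {"gripper": 60,"delta_pos": [0,-1,0],"dr": [0,0,0]},
])

```text
t: 22.32
ee_pos: [555.9, 289.3, 166.4]
orientation: [-2.196, 0.054, 2.195]
ft_force: [0.3, -0.1, 0.3]
width: 52.9
```

Request:
apply_moves([
  {"gripper": 60,"delta_pos": [0,0,0],"dr": [0,0,0]},
  {"gripper": 60,"delta_pos": [0,0,0],"dr": [0,0,0]},
  {"gripper": 60,"delta_pos": [0,0,0],"dr": [0,0,0]},
  {"gripper": 60,"delta_pos": [0,0,0],"dr": [0,0,0]},
  {"gripper": 60,"delta_pos": [0,0,0],"dr": [0,0,0]},
])

```text
t: 22.73
ee_pos: [556.6, 285.3, 166.0]
orientation: [-2.194, 0.059, 2.195]
ft_force: [0.3, 0.7, -0.1]
width: 52.8
```

```bash
python3 go.py 556.5 286.5 106; python3 meas.py side; python3 near.py red
```

```text
t 22.73 pos [556.6 285.3 166. ] w 52.8 F [ 0.3  0.7 -0.1]
[[-0.    -0.053 -0.999]
 [-0.    -0.999  0.053]
 [-1.     0.     0.   ]]
q [ 0.45  0.5   1.67 -0.    0.97  2.08]
1 dr [ 3.1404e+00 -3.0000e-04 -3.0000e-04] delta_cm in goal frame [ 6.    0.12 -0.02] in tool frame [ 6.   -0.12  0.02]
-1 dr [-0.0012  0.0002 -0.0002] delta_cm in goal frame [ 6.   -0.12  0.02] in tool frame [ 6.   -0.12  0.02]
side
red rim 1693 [544.7 151.5 144.6 109.5  -3.3] z 85.2
red bar 284 [547.8 154.3  42.5  20.4  -2.3] z 123.3
yellow rim 1491 [521.3   9.8 128.1 109.9  -3.2] z 85.1
yellow bar 530 [546.8 289.1  64.3  18.7  -5. ] z 123.7
rackpix 284 [ 413.7 -278.   129.7   58.4   56. ] 78.86559940243735
```

View pics/side_red.png

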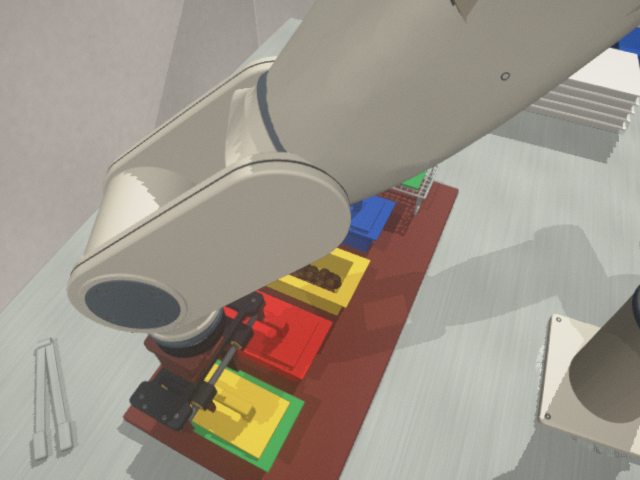

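Request:
apply_moves([
  {"gripper": 60,"delta_pos": [1.0,-0.12,0],"dr": [0,0,0]},
  {"gripper": 60,"delta_pos": [2.0,0,0],"dr": [0,0,0]},
  {"gripper": 60,"delta_pos": [1.7,0,0],"dr": [0,0,0]},
  {"gripper": 60,"delta_pos": [0.8,0,0],"dr": [0,0,0]},
  {"gripper": 60,"delta_pos": [0.4,0,0],"dr": [0,0,0]},
])

```text
t: 23.3
ee_pos: [555.5, 287.1, 105.0]
orientation: [-2.193, 0.059, 2.198]
ft_force: [-0.7, 0.5, -0.2]
width: 52.7
```

Request:
apply_moves([
  {"gripper": 60,"delta_pos": [0.1,0,0],"dr": [0,0,0]},
  {"gripper": 60,"delta_pos": [0,0,0],"dr": [0,0,0]},
  {"gripper": 60,"delta_pos": [0,0,0],"dr": [0,0,0]},
  {"gripper": 40,"delta_pos": [0,0,0],"dr": [0,0,0]},
  {"gripper": 0,"delta_pos": [0,0,0],"dr": [0,0,0]},
])

```text
t: 23.72
ee_pos: [557.0, 287.8, 106.8]
orientation: [-2.196, 0.057, 2.193]
ft_force: [0.7, 0.4, 0.8]
width: 42.5
```

Request:
apply_moves([
  {"gripper": 0,"delta_pos": [0,0,0],"dr": [0,0,0]},
  {"gripper": 0,"delta_pos": [0,0,0],"dr": [0,0,0]},
  {"gripper": 0,"delta_pos": [0,0,0],"dr": [0,0,0]},
  {"gripper": 0,"delta_pos": [0,0,0],"dr": [0,0,0]},
  {"gripper": 0,"delta_pos": [0,0,0],"dr": [0,0,0]},
])

```text
t: 24.13
ee_pos: [556.6, 287.6, 106.1]
orientation: [-2.195, 0.057, 2.195]
ft_force: [0.4, -0.1, 1.4]
width: 17.5
```

Request:
apply_moves([
  {"gripper": 0,"delta_pos": [0,0,0],"dr": [0,0,0]},
  {"gripper": 0,"delta_pos": [0,0,0],"dr": [0,0,0]},
  {"gripper": 0,"delta_pos": [0,0,0],"dr": [0,0,0]},
  {"gripper": 0,"delta_pos": [0,0,0],"dr": [0,0,0]},
  {"gripper": 0,"delta_pos": [0,0,0],"dr": [0,0,0]},
])

```text
t: 24.55
ee_pos: [556.6, 287.6, 106.1]
orientation: [-2.195, 0.057, 2.195]
ft_force: [-0.8, -0.3, 2.6]
width: 17.8
```

```bash
python3 go.py 552 8 106
```

```text
t 24.55 pos [556.6 287.6 106.1] w 17.8 F [-0.8 -0.3  2.6]
[[ 0.    -0.052 -0.999]
 [ 0.    -0.999  0.052]
 [-1.    -0.    -0.   ]]
q [ 0.46  0.58  1.7  -0.    0.86  2.08]
1 dr [-3.1414e+00 -1.0000e-04 -2.0000e-04] delta_cm in goal frame [ 1.000e-02 -2.794e+01  1.000e+00] in tool frame [ 1.000e-02  2.795e+01 -1.000e+00]
-1 dr [ 0.0002 -0.0001  0.    ] delta_cm in goal frame [ 1.000e-02  2.794e+01 -1.000e+00] in tool frame [ 1.000e-02  2.795e+01 -1.000e+00]
```

Request:
apply_moves([
  {"gripper": 0,"delta_pos": [-0.5,0,0],"dr": [0,0,0]},
  {"gripper": 0,"delta_pos": [-1.2,0,0],"dr": [0,0,0]},
  {"gripper": 0,"delta_pos": [-1.8,0,0],"dr": [0,0,0]},
  {"gripper": 0,"delta_pos": [-2,0,0],"dr": [0,0,0]},
  {"gripper": 0,"delta_pos": [-1.5,0,0],"dr": [0,0,0]},
])

```text
t: 24.97
ee_pos: [556.9, 287.8, 178.0]
orientation: [-2.196, 0.057, 2.194]
ft_force: [-0.2, -0.0, -1.7]
width: 18.0
```

Request:
apply_moves([
  {"gripper": 0,"delta_pos": [-0.5,0.5,0],"dr": [0,0,0]},
  {"gripper": 0,"delta_pos": [0,1.5,0],"dr": [0,0,0]},
  {"gripper": 0,"delta_pos": [0,2.5,-0.1],"dr": [0,0,0]},
  {"gripper": 0,"delta_pos": [0,2.8,-0.1],"dr": [0,0,0]},
  {"gripper": 0,"delta_pos": [0,2.8,-0.1],"dr": [0,0,0]},
])

```text
t: 25.38
ee_pos: [552.9, 184.4, 179.9]
orientation: [-2.194, 0.058, 2.198]
ft_force: [0.2, -0.7, -1.0]
width: 17.9
```

Request:
apply_moves([
  {"gripper": 0,"delta_pos": [0,2.8,-0.1],"dr": [0,0,0]},
  {"gripper": 0,"delta_pos": [0,2.8,-0.2],"dr": [0,0,0]},
  {"gripper": 0,"delta_pos": [0,2.8,-0.2],"dr": [0,0,0]},
  {"gripper": 0,"delta_pos": [0,2.8,-0.2],"dr": [0,0,0]},
  {"gripper": 0,"delta_pos": [0,2.5,0],"dr": [0,0,0]},
])

```text
t: 25.8
ee_pos: [552.7, 46.6, 179.9]
orientation: [-2.193, 0.059, 2.197]
ft_force: [0.4, -0.0, -0.9]
width: 17.7
```

Request:
apply_moves([
  {"gripper": 0,"delta_pos": [0,2,0],"dr": [0,0,0]},
  {"gripper": 0,"delta_pos": [0,1.2,0],"dr": [0,0,0]},
  {"gripper": 0,"delta_pos": [0,0.7,0],"dr": [0,0,0]},
  {"gripper": 0,"delta_pos": [0,0,0],"dr": [0,0,0]},
  {"gripper": 0,"delta_pos": [0,0,0],"dr": [0,0,0]},
])

```text
t: 26.22
ee_pos: [551.8, 10.5, 180.7]
orientation: [-2.194, 0.058, 2.195]
ft_force: [0.3, 0.7, -1.4]
width: 17.7
```

Request:
apply_moves([
  {"gripper": 0,"delta_pos": [0,0,0],"dr": [0,0,0]},
  {"gripper": 0,"delta_pos": [0,0,0],"dr": [0,0,0]},
  {"gripper": 0,"delta_pos": [0,0,0],"dr": [0,0,0]},
  {"gripper": 0,"delta_pos": [0,0,0],"dr": [0,0,0]},
  {"gripper": 0,"delta_pos": [0,0,0],"dr": [0,0,0]},
])

```text
t: 26.63
ee_pos: [552.1, 10.9, 181.0]
orientation: [-2.195, 0.056, 2.195]
ft_force: [-0.2, -0.3, -0.9]
width: 17.9
```

```bash
python3 go.py 552 8 106
```

```text
t 26.63 pos [552.1  10.9 181. ] w 17.9 F [-0.2 -0.3 -0.9]
[[ 0.    -0.051 -0.999]
 [ 0.    -0.999  0.051]
 [-1.    -0.    -0.   ]]
q [-0.    0.38  1.83  0.    0.93  1.62]
1 dr [-3.1407e+00 -1.0000e-04 -0.0000e+00] delta_cm in goal frame [ 7.5  -0.29  0.01] in tool frame [ 7.5   0.29 -0.01]
-1 dr [ 0.0009 -0.      0.    ] delta_cm in goal frame [ 7.5   0.29 -0.01] in tool frame [ 7.5   0.29 -0.01]
```

Request:
apply_moves([
  {"gripper": 0,"delta_pos": [1,0.29,0],"dr": [0,0,0]},
  {"gripper": 0,"delta_pos": [2,0,0],"dr": [0,0,0]},
  {"gripper": 0,"delta_pos": [2,0,0],"dr": [0,0,0]},
  {"gripper": 0,"delta_pos": [1,0,0],"dr": [0,0,0]},
  {"gripper": 0,"delta_pos": [0.6,0,0],"dr": [0,0,0]},
])

```text
t: 27.05
ee_pos: [550.8, 7.5, 113.0]
orientation: [-2.192, 0.057, 2.198]
ft_force: [0.1, 0.9, -0.5]
width: 18.0
```

Request:
apply_moves([
  {"gripper": 0,"delta_pos": [0.3,0,0],"dr": [0,0,0]},
  {"gripper": 0,"delta_pos": [0.2,0,0],"dr": [0,0,0]},
  {"gripper": 0,"delta_pos": [0,0,0],"dr": [0,0,0]},
  {"gripper": 0,"delta_pos": [0,0,0],"dr": [0,0,0]},
  {"gripper": 0,"delta_pos": [0,0,0],"dr": [0,0,0]},
])

```text
t: 27.47
ee_pos: [552.5, 7.5, 110.7]
orientation: [-2.197, 0.057, 2.193]
ft_force: [-0.0, -0.2, -2.5]
width: 17.6
```

Request:
apply_moves([
  {"gripper": 0,"delta_pos": [0,0,0],"dr": [0,0,0]},
  {"gripper": 0,"delta_pos": [0,0,0],"dr": [0,0,0]},
  {"gripper": 0,"delta_pos": [0,0,0],"dr": [0,0,0]},
  {"gripper": 0,"delta_pos": [0,0,0],"dr": [0,0,0]},
  {"gripper": 0,"delta_pos": [0,0,0],"dr": [0,0,0]},
])

```text
t: 27.88
ee_pos: [551.9, 7.5, 110.0]
orientation: [-2.195, 0.057, 2.195]
ft_force: [-0.7, 0.0, -1.3]
width: 17.7
```

Request:
apply_moves([
  {"gripper": 0,"delta_pos": [0.2,0,0],"dr": [0,0,0]},
  {"gripper": 0,"delta_pos": [0.19,0,0],"dr": [0,0,0]},
  {"gripper": 0,"delta_pos": [0,0,0],"dr": [0,0,0]},
  {"gripper": 0,"delta_pos": [0,0,0],"dr": [0,0,0]},
  {"gripper": 0,"delta_pos": [0,0,0],"dr": [0,0,0]},
])

```text
t: 28.3
ee_pos: [552.0, 7.5, 106.0]
orientation: [-2.195, 0.057, 2.195]
ft_force: [-0.5, 0.3, -0.2]
width: 17.8
```

Request:
apply_moves([
  {"gripper": 0,"delta_pos": [0,0,0],"dr": [0,0,0]},
  {"gripper": 0,"delta_pos": [0,0,0],"dr": [0,0,0]},
  {"gripper": 0,"delta_pos": [0,0,0],"dr": [0,0,0]},
  {"gripper": 0,"delta_pos": [0,0,0],"dr": [0,0,0]},
  {"gripper": 0,"delta_pos": [0,0,0],"dr": [0,0,0]},
])

```text
t: 28.72
ee_pos: [551.9, 7.6, 106.1]
orientation: [-2.195, 0.057, 2.195]
ft_force: [0.5, 0.2, -0.9]
width: 17.7
```

Request:
apply_moves([
  {"gripper": 30,"delta_pos": [0,0,0],"dr": [0,0,0]},
  {"gripper": 60,"delta_pos": [0,0,0],"dr": [0,0,0]},
  {"gripper": 60,"delta_pos": [0,0,0],"dr": [0,0,0]},
  {"gripper": 60,"delta_pos": [0,0,0],"dr": [0,0,0]},
  {"gripper": 60,"delta_pos": [0,0,0],"dr": [0,0,0]},
])

```text
t: 29.13
ee_pos: [552.0, 7.5, 106.1]
orientation: [-2.195, 0.057, 2.195]
ft_force: [-0.2, 0.2, 0.2]
width: 47.6
```

Request:
apply_moves([
  {"gripper": 60,"delta_pos": [-1,0,0],"dr": [0,0,0]},
  {"gripper": 60,"delta_pos": [-2,0,0],"dr": [0,0,0]},
  {"gripper": 60,"delta_pos": [-2,0,0],"dr": [0,0,0]},
  {"gripper": 60,"delta_pos": [-1,1,0],"dr": [0,0,0]},
  {"gripper": 60,"delta_pos": [0,2,0.2],"dr": [0,0,0]},
])

```text
t: 29.55
ee_pos: [550.5, -21.9, 169.2]
orientation: [-2.202, 0.055, 2.19]
ft_force: [0.4, -0.7, -1.1]
width: 52.6
```

Request:
apply_moves([
  {"gripper": 60,"delta_pos": [0,2.8,0.4],"dr": [0,0,0]},
  {"gripper": 60,"delta_pos": [0,2.8,0.4],"dr": [0,0,0]},
  {"gripper": 60,"delta_pos": [0,2.8,0.4],"dr": [0,0,0]},
  {"gripper": 60,"delta_pos": [0,2.8,0.4],"dr": [0,0,0]},
  {"gripper": 60,"delta_pos": [0,2.8,0.4],"dr": [0,0,0]},
])

```text
t: 29.97
ee_pos: [520.4, -163.0, 166.5]
orientation: [-2.195, 0.058, 2.195]
ft_force: [-0.3, -0.1, -0.5]
width: 53.0
```

Request:
apply_moves([
  {"gripper": 60,"delta_pos": [0,2.8,0.4],"dr": [0,0,0]},
  {"gripper": 60,"delta_pos": [0,2.8,0.4],"dr": [0,0,0]},
  {"gripper": 60,"delta_pos": [0,2.8,0.4],"dr": [0,0,0]},
  {"gripper": 60,"delta_pos": [0,2.8,0.4],"dr": [0,0,0]},
  {"gripper": 60,"delta_pos": [0,1.5,0.4],"dr": [0,0,0]},
])

```text
t: 30.38
ee_pos: [493.8, -290.2, 166.6]
orientation: [-2.196, 0.06, 2.194]
ft_force: [0.4, 0.9, 0.7]
width: 52.8
```

Request:
apply_moves([
  {"gripper": 60,"delta_pos": [0,0.8,0],"dr": [0,0,0]},
  {"gripper": 60,"delta_pos": [0,0,0],"dr": [0,0,0]},
  {"gripper": 60,"delta_pos": [0,0,0],"dr": [0,0,0]},
  {"gripper": 60,"delta_pos": [0,0,0],"dr": [0,0,0]},
  {"gripper": 60,"delta_pos": [0,0,0],"dr": [0,0,0]},
])

```text
t: 30.8
ee_pos: [494.3, -293.8, 166.1]
orientation: [-2.195, 0.056, 2.196]
ft_force: [0.2, -0.6, 0.2]
width: 52.3
```

```bash
python3 go.py 493.3 -295 107; python3 meas.py top; python3 near.py green
```

```text
t 30.8 pos [ 494.3 -293.8  166.1] w 52.3 F [ 0.2 -0.6  0.2]
[[-0.    -0.051 -0.999]
 [ 0.    -0.999  0.051]
 [-1.    -0.     0.   ]]
q [-0.56  0.43  1.79  0.    0.92  1.06]
1 dr [-3.1402e+00 -4.0000e-04  3.0000e-04] delta_cm in goal frame [ 5.91 -0.12 -0.09] in tool frame [5.91 0.12 0.09]
-1 dr [0.0014 0.0002 0.0003] delta_cm in goal frame [5.91 0.12 0.09] in tool frame [5.91 0.12 0.09]
top
red rim 2031 [567.3 150.2 194.  108.9  -3.1] z 85.7
red bar 445 [567.2 149.9  85.4  18.   -2.9] z 124.0
yellow rim 2001 [550.9   7.8 192.3 108.2  -3.2] z 85.6
yellow bar 474 [550.2   7.5  84.1  18.3  -2.9] z 124.2
green rim 2700 [556.3 288.  191.8 109.1  -2.6] z 85.7
blue rim 1932 [ 549.7 -148.8  192.   107.7   -3.2] z 85.5
blue bar 472 [ 549.4 -148.2   84.7   18.3   -3. ] z 124.0
rackpix 306 [ 492.7 -278.   188.9   74.5   -3.6] 79.87999756658692
```

View pics/side_green.png

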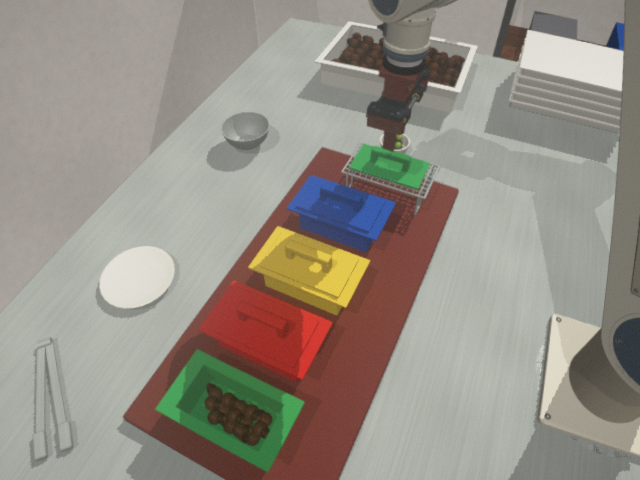

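Blue, yellow and red lids sit on their own tubs, with handle tops at 124. The green tub (230,410) is open and the green lid waits on the rack (390,165).

Request:
apply_moves([
  {"gripper": 60,"delta_pos": [1.0,0.12,0.09],"dr": [0,0,0]},
  {"gripper": 60,"delta_pos": [2.0,0,0],"dr": [0,0,0]},
  {"gripper": 60,"delta_pos": [1.6,0,0],"dr": [0,0,0]},
  {"gripper": 60,"delta_pos": [0.8,0,0],"dr": [0,0,0]},
  {"gripper": 60,"delta_pos": [0.4,0,0],"dr": [0,0,0]},
])

```text
t: 31.37
ee_pos: [492.2, -295.3, 106.3]
orientation: [-2.192, 0.055, 2.197]
ft_force: [-1.1, 0.1, 0.6]
width: 52.9
```

Request:
apply_moves([
  {"gripper": 60,"delta_pos": [0.1,0,0],"dr": [0,0,0]},
  {"gripper": 60,"delta_pos": [0,0,0],"dr": [0,0,0]},
  {"gripper": 60,"delta_pos": [0,0,0],"dr": [0,0,0]},
  {"gripper": 40,"delta_pos": [0,0,0],"dr": [0,0,0]},
  {"gripper": 0,"delta_pos": [0,0,0],"dr": [0,0,0]},
])

```text
t: 31.78
ee_pos: [493.5, -296.2, 107.8]
orientation: [-2.196, 0.058, 2.194]
ft_force: [0.6, 0.4, 0.6]
width: 42.9
```

Request:
apply_moves([
  {"gripper": 0,"delta_pos": [0,0,0],"dr": [0,0,0]},
  {"gripper": 0,"delta_pos": [0,0,0],"dr": [0,0,0]},
  {"gripper": 0,"delta_pos": [0,0,0],"dr": [0,0,0]},
  {"gripper": 0,"delta_pos": [0,0,0],"dr": [0,0,0]},
  {"gripper": 0,"delta_pos": [0,0,0],"dr": [0,0,0]},
])

```text
t: 32.2
ee_pos: [493.1, -296.0, 107.2]
orientation: [-2.195, 0.057, 2.195]
ft_force: [-0.7, 0.4, 2.0]
width: 17.9
```

Request:
apply_moves([
  {"gripper": 0,"delta_pos": [0,0,0],"dr": [0,0,0]},
  {"gripper": 0,"delta_pos": [0,0,0],"dr": [0,0,0]},
  {"gripper": 0,"delta_pos": [0,0,0],"dr": [0,0,0]},
  {"gripper": 0,"delta_pos": [0,0,0],"dr": [0,0,0]},
  {"gripper": 0,"delta_pos": [0,0,0],"dr": [0,0,0]},
])

```text
t: 32.62
ee_pos: [493.1, -296.0, 107.2]
orientation: [-2.195, 0.057, 2.195]
ft_force: [-0.5, 1.0, 4.2]
width: 18.1
```

```bash
python3 go.py 557.3 287.8 106
```

```text
t 32.62 pos [ 493.1 -296.   107.2] w 18.1 F [-0.5  1.   4.2]
[[ 0.    -0.052 -0.999]
 [-0.    -0.999  0.052]
 [-1.     0.    -0.   ]]
q [-0.56  0.52  1.82  0.    0.8   1.06]
1 dr [-3.1414e+00  0.0000e+00 -1.0000e-04] delta_cm in goal frame [ 0.12 58.63  3.35] in tool frame [  0.12 -58.63  -3.36]
-1 dr [ 0.0002 -0.0001 -0.    ] delta_cm in goal frame [  0.12 -58.63  -3.35] in tool frame [  0.12 -58.63  -3.36]
```

Request:
apply_moves([
  {"gripper": 0,"delta_pos": [-0.5,0,0],"dr": [0,0,0]},
  {"gripper": 0,"delta_pos": [-1.2,0,0],"dr": [0,0,0]},
  {"gripper": 0,"delta_pos": [-1.8,0,0],"dr": [0,0,0]},
  {"gripper": 0,"delta_pos": [-2,0,0],"dr": [0,0,0]},
  {"gripper": 0,"delta_pos": [-1.5,0,0],"dr": [0,0,0]},
])

```text
t: 33.03
ee_pos: [493.4, -296.2, 179.0]
orientation: [-2.196, 0.058, 2.194]
ft_force: [-1.1, -0.6, -0.9]
width: 18.1
```

Request:
apply_moves([
  {"gripper": 0,"delta_pos": [-0.5,-0.5,0],"dr": [0,0,0]},
  {"gripper": 0,"delta_pos": [0,-1.5,0],"dr": [0,0,0]},
  {"gripper": 0,"delta_pos": [0,-2.5,-0.1],"dr": [0,0,0]},
  {"gripper": 0,"delta_pos": [0,-2.8,-0.2],"dr": [0,0,0]},
  {"gripper": 0,"delta_pos": [0,-2.8,-0.2],"dr": [0,0,0]},
])

```text
t: 33.45
ee_pos: [502.3, -193.2, 181.1]
orientation: [-2.192, 0.057, 2.196]
ft_force: [0.8, 0.1, -2.1]
width: 17.5
```

Request:
apply_moves([
  {"gripper": 0,"delta_pos": [0,-2.8,-0.2],"dr": [0,0,0]},
  {"gripper": 0,"delta_pos": [0,-2.8,-0.2],"dr": [0,0,0]},
  {"gripper": 0,"delta_pos": [0,-2.8,-0.2],"dr": [0,0,0]},
  {"gripper": 0,"delta_pos": [0,-2.8,-0.2],"dr": [0,0,0]},
  {"gripper": 0,"delta_pos": [0,-2.8,-0.2],"dr": [0,0,0]},
])

```text
t: 33.87
ee_pos: [519.3, -53.6, 181.0]
orientation: [-2.192, 0.057, 2.197]
ft_force: [0.6, 0.7, -1.6]
width: 17.8
```

Request:
apply_moves([
  {"gripper": 0,"delta_pos": [0,-2.8,-0.2],"dr": [0,0,0]},
  {"gripper": 0,"delta_pos": [0,-2.8,-0.2],"dr": [0,0,0]},
  {"gripper": 0,"delta_pos": [0,-2.8,-0.2],"dr": [0,0,0]},
  {"gripper": 0,"delta_pos": [0,-2.8,-0.2],"dr": [0,0,0]},
  {"gripper": 0,"delta_pos": [0,-2.8,-0.2],"dr": [0,0,0]},
])

```text
t: 34.28
ee_pos: [536.3, 85.4, 181.0]
orientation: [-2.193, 0.057, 2.198]
ft_force: [0.3, -1.3, -2.3]
width: 17.9
```

Request:
apply_moves([
  {"gripper": 0,"delta_pos": [0,-2.8,-0.2],"dr": [0,0,0]},
  {"gripper": 0,"delta_pos": [0,-2.8,-0.2],"dr": [0,0,0]},
  {"gripper": 0,"delta_pos": [0,-2.8,-0.2],"dr": [0,0,0]},
  {"gripper": 0,"delta_pos": [0,-2.8,-0.2],"dr": [0,0,0]},
  {"gripper": 0,"delta_pos": [0,-2.8,0],"dr": [0,0,0]},
])

```text
t: 34.7
ee_pos: [551.7, 224.6, 180.9]
orientation: [-2.193, 0.058, 2.198]
ft_force: [0.4, 0.5, -1.9]
width: 18.0
```

Request:
apply_moves([
  {"gripper": 0,"delta_pos": [0,-2.5,0],"dr": [0,0,0]},
  {"gripper": 0,"delta_pos": [0,-2,0],"dr": [0,0,0]},
  {"gripper": 0,"delta_pos": [0,-1.2,0],"dr": [0,0,0]},
  {"gripper": 0,"delta_pos": [0,-0.4,0],"dr": [0,0,0]},
  {"gripper": 0,"delta_pos": [0,0,0],"dr": [0,0,0]},
])

```text
t: 35.12
ee_pos: [555.4, 284.2, 181.3]
orientation: [-2.195, 0.056, 2.197]
ft_force: [0.3, -1.0, -2.6]
width: 17.7
```

Request:
apply_moves([
  {"gripper": 0,"delta_pos": [0,0,0],"dr": [0,0,0]},
  {"gripper": 0,"delta_pos": [0,0,0],"dr": [0,0,0]},
  {"gripper": 0,"delta_pos": [0,0,0],"dr": [0,0,0]},
  {"gripper": 0,"delta_pos": [0,0,0],"dr": [0,0,0]},
  {"gripper": 0,"delta_pos": [0,0,0],"dr": [0,0,0]},
])

```text
t: 35.53
ee_pos: [556.6, 282.8, 182.2]
orientation: [-2.195, 0.058, 2.194]
ft_force: [-0.2, 0.2, -1.5]
width: 17.8
```

```bash
python3 go.py 557.3 287.8 106
```

```text
t 35.53 pos [556.6 282.8 182.2] w 17.8 F [-0.2  0.2 -1.5]
[[ 0.    -0.053 -0.999]
 [ 0.    -0.999  0.053]
 [-1.    -0.    -0.   ]]
q [0.45 0.48 1.67 0.   1.   2.08]
1 dr [3.1408e+00 1.0000e-04 1.0000e-04] delta_cm in goal frame [7.62 0.5  0.05] in tool frame [ 7.62 -0.5  -0.05]
-1 dr [-0.0008 -0.0001  0.    ] delta_cm in goal frame [ 7.62 -0.5  -0.05] in tool frame [ 7.62 -0.5  -0.05]
```

Request:
apply_moves([
  {"gripper": 0,"delta_pos": [1,-0.45,-0.05],"dr": [0,0,0]},
  {"gripper": 0,"delta_pos": [2,0,0],"dr": [0,0,0]},
  {"gripper": 0,"delta_pos": [2,0,0],"dr": [0,0,0]},
  {"gripper": 0,"delta_pos": [1,0,0],"dr": [0,0,0]},
  {"gripper": 0,"delta_pos": [0.6,0,0],"dr": [0,0,0]},
])

```text
t: 35.95
ee_pos: [556.1, 287.6, 113.9]
orientation: [-2.193, 0.059, 2.199]
ft_force: [0.4, 0.2, -1.9]
width: 17.5
```

Request:
apply_moves([
  {"gripper": 0,"delta_pos": [0.3,0,0],"dr": [0,0,0]},
  {"gripper": 0,"delta_pos": [0.2,0,0],"dr": [0,0,0]},
  {"gripper": 0,"delta_pos": [0,0,0],"dr": [0,0,0]},
  {"gripper": 0,"delta_pos": [0,0,0],"dr": [0,0,0]},
  {"gripper": 0,"delta_pos": [0,0,0],"dr": [0,0,0]},
])

```text
t: 36.37
ee_pos: [557.7, 288.2, 111.9]
orientation: [-2.196, 0.057, 2.193]
ft_force: [0.7, -0.1, -1.4]
width: 18.1
```

Request:
apply_moves([
  {"gripper": 0,"delta_pos": [0,0,0],"dr": [0,0,0]},
  {"gripper": 0,"delta_pos": [0,0,0],"dr": [0,0,0]},
  {"gripper": 0,"delta_pos": [0,0,0],"dr": [0,0,0]},
  {"gripper": 0,"delta_pos": [0,0,0],"dr": [0,0,0]},
  {"gripper": 0,"delta_pos": [0,0,0],"dr": [0,0,0]},
])

```text
t: 36.78
ee_pos: [557.2, 288.0, 111.2]
orientation: [-2.195, 0.057, 2.195]
ft_force: [-0.6, 0.0, -2.8]
width: 17.5
```

Request:
apply_moves([
  {"gripper": 0,"delta_pos": [0.25,0,0],"dr": [0,0,0]},
  {"gripper": 0,"delta_pos": [0.25,0,0],"dr": [0,0,0]},
  {"gripper": 0,"delta_pos": [0,0,0],"dr": [0,0,0]},
  {"gripper": 0,"delta_pos": [0,0,0],"dr": [0,0,0]},
  {"gripper": 0,"delta_pos": [0,0,0],"dr": [0,0,0]},
])

```text
t: 37.2
ee_pos: [557.3, 288.0, 106.1]
orientation: [-2.195, 0.057, 2.195]
ft_force: [-0.2, -0.5, 0.4]
width: 17.6
```

Request:
apply_moves([
  {"gripper": 0,"delta_pos": [0,0,0],"dr": [0,0,0]},
  {"gripper": 0,"delta_pos": [0,0,0],"dr": [0,0,0]},
  {"gripper": 0,"delta_pos": [0,0,0],"dr": [0,0,0]},
  {"gripper": 0,"delta_pos": [0,0,0],"dr": [0,0,0]},
  {"gripper": 0,"delta_pos": [0,0,0],"dr": [0,0,0]},
])

```text
t: 37.62
ee_pos: [557.2, 288.0, 106.1]
orientation: [-2.195, 0.057, 2.195]
ft_force: [-0.7, -0.0, 0.9]
width: 17.7
```

Request:
apply_moves([
  {"gripper": 30,"delta_pos": [0,0,0],"dr": [0,0,0]},
  {"gripper": 60,"delta_pos": [0,0,0],"dr": [0,0,0]},
  {"gripper": 60,"delta_pos": [0,0,0],"dr": [0,0,0]},
  {"gripper": 60,"delta_pos": [0,0,0],"dr": [0,0,0]},
  {"gripper": 60,"delta_pos": [0,0,0],"dr": [0,0,0]},
])

```text
t: 38.03
ee_pos: [557.1, 287.9, 106.0]
orientation: [-2.195, 0.057, 2.195]
ft_force: [-0.9, 0.1, 0.0]
width: 47.4
```

Request:
apply_moves([
  {"gripper": 60,"delta_pos": [-1,0,0],"dr": [0,0,0]},
  {"gripper": 60,"delta_pos": [-2,0,0],"dr": [0,0,0]},
  {"gripper": 60,"delta_pos": [-3,0,0],"dr": [0,0,0]},
  {"gripper": 60,"delta_pos": [-3,0,0],"dr": [0,0,0]},
  {"gripper": 60,"delta_pos": [-2,0,0.5],"dr": [0,0,0]},
])

```text
t: 38.45
ee_pos: [553.6, 288.7, 219.7]
orientation: [-2.198, 0.056, 2.19]
ft_force: [1.6, 0.0, -0.2]
width: 52.8
```

Request:
apply_moves([
  {"gripper": 60,"delta_pos": [-0.5,0,1.5],"dr": [0,0,0]},
  {"gripper": 60,"delta_pos": [0,0,2.5],"dr": [0,0,0]},
  {"gripper": 60,"delta_pos": [0,0,3],"dr": [0,0,0]},
  {"gripper": 60,"delta_pos": [0,0,3],"dr": [0,0,0]},
  {"gripper": 60,"delta_pos": [0,0,3],"dr": [0,0,0]},
])

```text
t: 38.87
ee_pos: [421.2, 294.9, 221.9]
orientation: [-2.195, 0.057, 2.194]
ft_force: [-0.4, 0.4, 0.0]
width: 52.9
```

Request:
apply_moves([
  {"gripper": 60,"delta_pos": [0,0,2.5],"dr": [0,0,0]},
  {"gripper": 60,"delta_pos": [0,0,1.5],"dr": [0,0,0]},
  {"gripper": 60,"delta_pos": [0,0,0.7],"dr": [0,0,0]},
  {"gripper": 60,"delta_pos": [0,0,0],"dr": [0,0,0]},
  {"gripper": 60,"delta_pos": [0,0,0],"dr": [0,0,0]},
])

```text
t: 39.28
ee_pos: [376.4, 297.9, 221.6]
orientation: [-2.196, 0.056, 2.193]
ft_force: [-0.3, -0.1, -0.2]
width: 53.0
```

Request:
apply_moves([
  {"gripper": 60,"delta_pos": [0,0,0],"dr": [0,0,0]},
  {"gripper": 60,"delta_pos": [0,0,0],"dr": [0,0,0]},
  {"gripper": 60,"delta_pos": [0,0,0],"dr": [0,0,0]},
  {"gripper": 60,"delta_pos": [0,0,0],"dr": [0,0,0]},
  {"gripper": 60,"delta_pos": [0,0,0],"dr": [0,0,0]},
])

```text
t: 39.7
ee_pos: [375.7, 297.3, 220.9]
orientation: [-2.195, 0.058, 2.195]
ft_force: [0.4, -0.2, 0.1]
width: 52.8
```

```bash
python3 meas.py; python3 - <<'E'
from h import *
cv2.imwrite('pics/final_side.png',ctrl.get_image('side')['img'][:,:,::-1])
cv2.imwrite('pics/final_top.png',ctrl.get_image('top')['img'][:,:,::-1])
E
```

```text
top
red rim 1990 [567.3 150.2 194.  108.9  -3.1] z 85.6
red bar 447 [568.1 149.9  83.7  18.   -2.9] z 124.1
yellow rim 1983 [550.9   7.9 192.3 108.3  -3.2] z 85.7
yellow bar 474 [550.8   7.4  82.9  18.4  -3. ] z 124.2
green rim 1854 [556.4 287.6 191.4 109.8  -3. ] z 85.8
green bar 509 [557.4 285.7  85.2  22.1  -3.1] z 124.2
blue rim 1917 [ 549.8 -148.8  191.9  107.7   -3.2] z 85.6
blue bar 473 [ 549.6 -148.1   84.3   18.4   -3.1] z 124.2
rackpix 2458 [ 491.2 -296.   189.7  112.4   -3. ] 79.38122880264166
side
red rim 1658 [570.2 150.1 191.3 109.7  -3.2] z 85.2
red bar 611 [569.3 153.5  85.6  20.9  -2.9] z 123.5
rackpix 0  nan
  return np.nanmean(a, axis, out=out, keepdims=keepdims)
```

View pics/final_side.png

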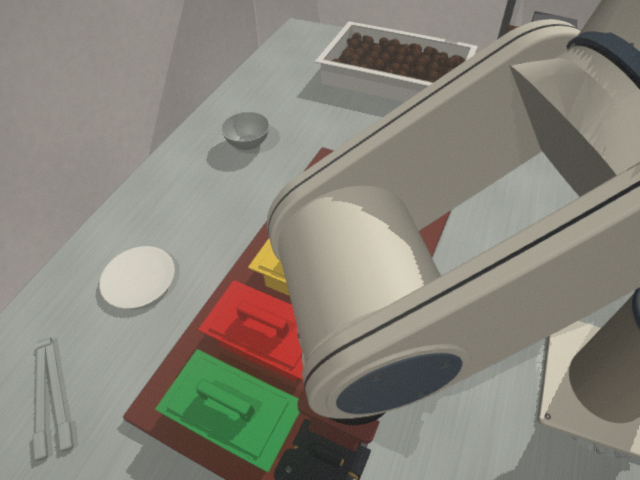

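View pics/final_top.png

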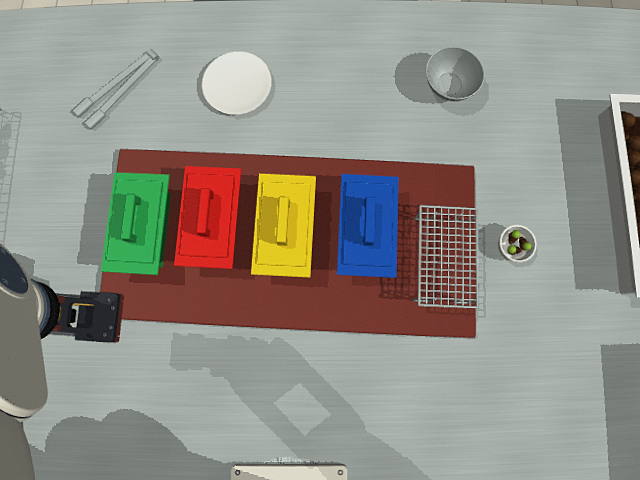

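The final top view shows all four lids on their own tubs, green (135,222), red (208,216), yellow (284,225) and blue (367,225). The rack is empty and the dish is still at (518,243), where it started. The side view shows the green and red lids lying flat.

```bash
python3 -c "
from workcell import ctrl
print(ctrl.close_job())"
```

```text
the job is handed in; nothing more can be done
None
```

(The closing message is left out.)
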